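Set the spring hold-down over a block

TASK

Take the long brown block that lies by itself in front of the robot and slide it flat into the mouth of the blue-green hold-down bracket, fully home against its stop beneath the orange pad. Then screw the dark knurled cap down (clockwise from above) until it bottoms out on its shoulder, and back it off a quarter turn so that the spring keeps a little travel. Finish still gripping the cap there, so that it cannot creep while I do up its grub screw; leave the mug, the spanner, the short block and the wedge where they lie.

Things in the scene. Friction and masses are not known exactly. Their poses are not given: they have to be found in the camera images.
- block_mid (a point): centre (half-way up, 13 mm over the bed) of the loose long brown finger-jointed wooden block that lies by itself on the bed (not one of the stacked pair), 48 x 160 x 26 mm, about 0.13 kg; its own y axis runs along the 160 mm, x across the 48 mm, z up. Either end may go in first
- hold_down: blue-green cast bracket bolted to the bed. Origin on the bed, straight below the cap's axis; its own +x is the way the block goes in (away from the robot), z up. Its arm over the block is 46 mm wide, from the column to x = -33 mm, 50 to 66 mm over the bed; on it a round steel shoulder (radius 20 mm, 66 to 84 mm high) carries the threaded neck. The foot behind ends at x = +110 mm, y = +-46 mm
- mouth (a point): middle of the entry between the two steel side guides, bracket x = -31 mm, 13 mm over the bed, axes as the bracket's. The block lies on the bed between the guides: inner faces at y = +-27 mm (54 mm apart), 18 mm high, straight from here to the stop; before it they flare outward, over 23 mm towards the robot, to 75 mm apart
- stop (a point): centre of the bracket's stop face, x = +26 mm of the bracket, 13 mm over the bed: the end of the block meets it, so the block's centre, when home, is 80 mm before it (bracket x = -54 mm, y = 0). Axes as the bracket's
- pad: round orange sprung pad, 32 mm across, below the arm on the cap's axis. Origin at the centre of its underside: 21.7 mm over the bed at cap angle 0 with no block, 1.91 mm higher per radian, so 28.5 to 31.3 mm at the start (a 26 mm block clears it). On the block it rests from cap angle 2.2 downward; its spring then pushes with 5 N, up to 12 N at the bottom
- cap (a joint): angle of the knurled cap on its right-hand thread, rad: 0 = bottomed out on the shoulder (hard stop); grows anticlockwise from above as it is unscrewed and rises 12 mm a turn (1.91 mm a radian). Starts between 3.6 and 5.0; hard end at 5.6. It turns with about 0.12 N m, cannot be pushed down, and stays where it is left
- cap_grip (a point): point on the axis of the dark steel knurled cap (45 mm across, 34 mm tall, axis upright), 12 mm below its flat top and 22 mm above its lower rim; 106 mm over the bed when bottomed out. The point turns with the cap: its -x points to the white line on the top. Nothing stands above the cap; below its rim is the narrower shoulder, then the arm's top at 66 mm
- mug: loose white tea mug, 95 mm tall, bystander; origin on its underside
- spanner: loose steel spanner, 41 x 211 x 9 mm, lying on the bed, bystander; origin at its underside
- short_block: loose short wooden block, 45 x 122 x 26 mm, bystander; origin at the centre of its underside
- wedge: loose wooden wedge, 30 x 100 x 20 mm, bystander; origin at the centre of its underside

How it is judged:
By the outcome, as a careful person would: the job done as asked, in the order asked, and still so for the second after the job is handed in, while the arm keeps its last pose, push and grip.
It also fails if it takes over 72 s, if anything falls off the work surface, if the arm or the gripper's body presses on something with over 40 N, if the wrist force passes 120 N, or if a joint passes its speed limit or range.

ROBOT

A 6-joint arm with a two-finger parallel gripper is mounted at the origin on a cart in front of the work surface, level with it; the furniture and walls round the work are solid. World frame = base frame: x ahead of the robot, y to its left, z up, the work surface at z = 0. Lengths are in m, angles in rad, forces in N, time in s.
With the tool pointing down it reaches from about 0.3 to 0.875 m from the base axis. Payload 6.4 kg.
Tool frame: the origin (TCP) lies midway between the tips of the shut fingers; the grasp point (between the pads) lies ctrl.grip_depth behind it (ctrl.grip_depth is the distance from the TCP to the grasp point, in m); x points along the fingers, y is the direction in which the jaws open and shut, and the axes are right-handed (so a half turn about x gives the same grasp; the last joint's range is limited). The gripper opens to 85 mm and grips with 20 to 120 N. Pads are 22 mm wide; open, the fingers measure 114 mm over their backs; the gripper's body (76 mm by 85 mm) begins 54 mm behind the grasp point. The pads swing forward as they close: fully open they stand 13 mm farther back than shut.
Start: joints at [-1.334, 0.181, 1.607, -0, 1.354, -0.206], TCP at [0.246, -0.52, 0.201] pointing down, gripper open.
Joint ranges: [-2.99, 2.99], [-0.89, 2.07], [0.3, 2.58], [-1.14, 4.28], [0, 2.63], [-3.12, 3.12]. Speed limits (rad/s): [2.57, 2.57, 3.01, 3.14, 3.14, 3.14].

INTERFACE

Orientations are given as a unit quaternion [w, x, y, z].
In Python, from bench import ctrl gives the robot as it stands.
- The arm moves only by the shell command python3 -m creep 'ROWS'. ROWS is text: rows parted by semicolons, each of 7 numbers parted by spaces: the opening, from 0 (shut) to 1 (fully open), then the shift along the tool's x, y, z in cm, then the turn, a rotation vector about the tool's x, y, z in rad. In form: claw x y z ax ay az; .... A call has 1 to 10 rows; each row shifts and turns the pose as measured when the row begins, along the tool's axes as they then stand; what a row does not reach is not made up. A row lasts 1/8 s, in which the tool goes at most 62.5 mm and 10.7 degrees, less where a joint would pass 70% of its speed; a pose out of reach is approached as far as the arm can. A call with a gripper value outside its range is refused whole. The fingers move at their own pace and stop on an object; the grip force is fixed at half the most. Time passes only in rows, so rows that do not move let the fingers close. It gives the time, the measured TCP pose, the force and the opening at its end, in the units of the state.
- ctrl.get_obs(): the state, without advancing time (a new reading comes with each control period).
- ctrl.camera(name): name is "scene" or "top" or "wrist"; returns (picture, depth): 400x640x3 uint8, blue, green, red; 400x640 float32, m along the optical axis (not along the pixel's ray), 0 where there is no reading.
- ctrl.calibration(name): a dict with "mtx" (3x3 intrinsics, pixels), "distortion" ([k1, k2, p1, p2, k3] as OpenCV has them; the pictures are not rectified), "R" (3x3) and "t" (3): a world point X has camera coordinates R X + t; the wrist camera has in their place "tool_from_camera" (4x4, takes a point from camera to tool coordinates, whose origin is the TCP and whose axes are the tool frame's). Camera axes: x right, y down, z forward; pixel columns grow to the right and rows downward; lengths in m; the calibration is good to about 2 mm. A picture is of the moment at which its call begins: read the wrist's pose just before it. calibration takes no time and is no camera call.
- ctrl.hand_in(): hands the job in, once; it reports no verdict.
Trained networks look in the newest picture that a camera, given by its name, has taken for a name from the list of things; names that differ only in an ending like _2 or _b are one class to them, and where a whole thing is asked for, a point or a joint stands for the part that bears it (a point fixed in the world has none). Each returns a list of dicts, best first, with "confidence" (0 to 1); they miss things now and then, are a little off and sometimes report something else, mostly with a low value. They report only what shows in the picture. A call takes as long as a camera call.
- ctrl.find_in(query, camera): "rect" ([left, top, right, bottom] in pixels, round what is visible of it).
The state is a dict: "time_s": time; "q": joint angles; "dq": joint speeds; "joint_efforts": joint torques, N m; "eef_pos": TCP position; "eef_rot": TCP orientation; "wrist_force": force on the tool from outside, world axes, zero at the start; "torque": the same for the moment, N m; "opening": opening from 0.0 (shut) to 1.0 (fully open).
Only numpy, scipy, OpenCV 4.12 (cv2) and the standard library are available. Lean on these libraries where they do the work, as an engineer would, in place of code of your own. Each camera call takes 0.05 s, during which the arm holds its last target.

## Working session

There is one attempt and no reset: what is moved stays moved. The work goes in short steps, Python scripts to look and compute and a shell command to move; the robot and the scene stay as the last step left them, time stands still between calls to the robot, and variables do not carry over. Pictures are saved under pics/ and viewed, and the job is handed in when it is done.

```bash
ls; mkdir -p pics; python3 - <<'E'
from bench import ctrl
import cv2
o=ctrl.get_obs();print(o, ctrl.grip_depth)
for n in("scene","top"):
    p,d=ctrl.camera(n);cv2.imwrite(f"pics/{n}0.png",p)
    c=ctrl.calibration(n);print(n,c)
    for q in("block_mid","hold_down","cap","pad","mug","spanner","short_block","wedge"):
        print(q,[(x['rect'],round(x['confidence'],2)) for x in ctrl.find_in(q,n)[:3]]) if n=="top" else 0
print(ctrl.calibration("wrist"))
E
```

```text
pics
{'time_s': 0.0, 'q': array([-1.33431663e+00,  1.81539408e-01,  1.60801326e+00,  3.23752002e-05,
        1.35380131e+00, -2.06274201e-01]), 'dq': array([-0.00049623, -0.00011642, -0.00055866, -0.00062596, -0.0009352 ,
        0.00031202]), 'joint_efforts': array([-5.67670559e-04, -4.44880092e+01, -3.51336086e+01, -3.57825384e-04,
        9.14423639e-03,  1.21728667e-05]), 'eef_pos': array([ 0.24624134, -0.51893534,  0.19988258]), 'eef_rot': array([ 0.15463639,  0.68985262,  0.15588203, -0.68984908]), 'wrist_force': array([ 0.11965431, -0.05435405, -0.59791765]), 'torque': array([-0.04327616,  0.01758144,  0.02629111]), 'opening': 0.9999043133623808} 0.0187
scene {'mtx': array([[453.54119109,   0.        , 311.22539212],
       [  0.        , 453.54119109, 202.64623829],
       [  0.        ,   0.        ,   1.        ]]), 'distortion': array([-0.05314538,  0.        ,  0.        ,  0.        ,  0.        ]), 'R': array([[-0.83078545, -0.55655299, -0.00665627],
       [-0.29018912,  0.44331813, -0.84809157],
       [ 0.47495874, -0.70265056, -0.52980788]]), 't': array([0.46675786,
[... 840 characters left out ...]
.8], 0.74), ([392.1, 144.1, 409.4, 165.2], 0.66), ([331.6, 156.4, 344.6, 192.9], 0.56)]
{'mtx': array([[286.90251483,   0.        , 321.66748447],
       [  0.        , 286.90251483, 195.77938075],
       [  0.        ,   0.        ,   1.        ]]), 'distortion': array([-0.00104726,  0.        ,  0.        ,  0.        ,  0.        ]), 'tool_from_camera': array([[ 3.93573024e-04, -3.07242216e-01,  9.51631266e-01,
        -1.72979979e-01],
       [ 9.99999622e-01, -6.17063723e-04, -6.12801325e-04,
        -2.16728141e-04],
       [ 7.75495569e-04,  9.51631147e-01,  3.07241857e-01,
        -7.93440133e-02],
       [ 0.00000000e+00,  0.00000000e+00,  0.00000000e+00,
         1.00000000e+00]])}
```

View pics/top0.png

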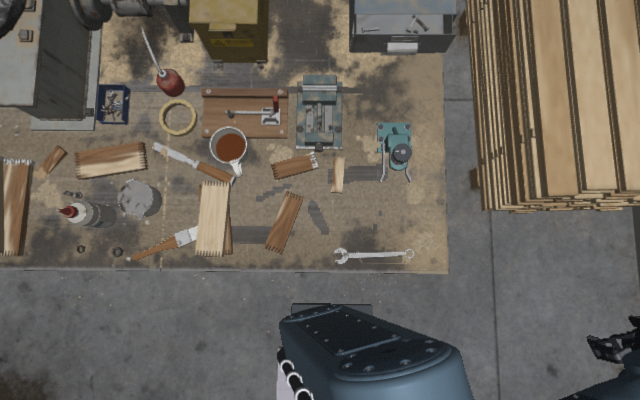

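View pics/scene0.png

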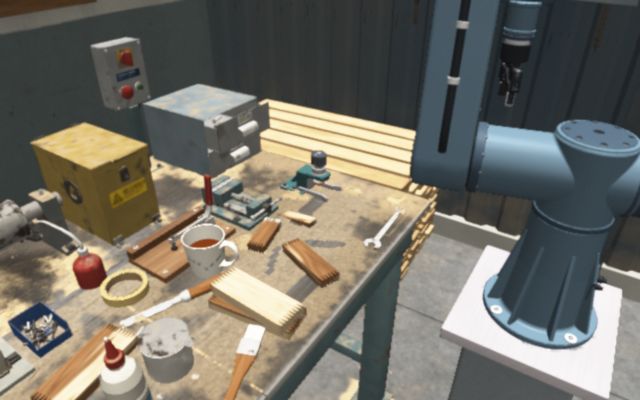

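```bash
python3 - <<'E'
import cv2
p=cv2.imread("pics/top0.png")[100:290,190:430]
cv2.imwrite("pics/topz.png",cv2.resize(p,None,fx=3.1,fy=3.1,interpolation=cv2.INTER_CUBIC))
E
```

```text
(no output)
```

View pics/topz.png

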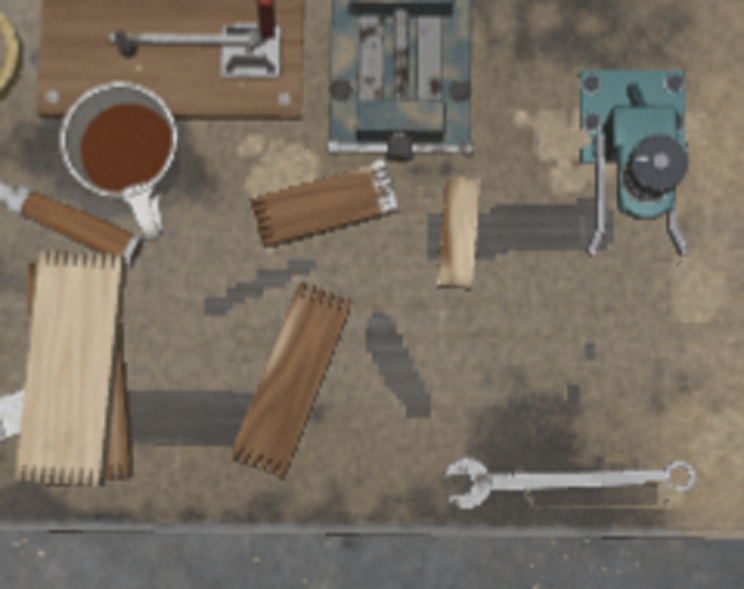

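The top view shows the long brown block at about (285,222). The bracket is at about (394,150), with its mouth towards the robot, and the cap is at about (401,152). The short brown block is at (295,165), the wedge at (338,174) and the mug at (228,147). Next I'll localise these.

```bash
cat > h.py <<'E'
import numpy as np, cv2
from bench import ctrl
from scipy.spatial.transform import Rotation as Rn
def ray(name,px,o=None):
    c=ctrl.calibration(name)
    n=cv2.undistortPoints(np.array(px,float).reshape(-1,1,2),c['mtx'],c['distortion']).reshape(-1,2)
    d=np.c_[n,np.ones(len(n))]
    if name=="wrist":
        T=c['tool_from_camera']; w=o['eef_rot'];R=Rn.from_quat([w[1],w[2],w[3],w[0]]).as_matrix()
        Rc=R@T[:3,:3]; C=R@T[:3,3]+o['eef_pos']
    else:
        Rc=c['R'].T; C=-Rc@c['t']
    return C,d@Rc.T
def at_z(name,px,z,o=None):
    C,D=ray(name,px,o); s=(z-C[2])/D[:,2]; return C+s[:,None]*D
def cloud(name,d,o=None):
    v,u=np.mgrid[:400,:640]
    C,D=ray(name,np.c_[u.ravel(),v.ravel()],o)
    return (C+D*d.reshape(-1,1)).reshape(400,640,3)
def tool(o):
    w=o['eef_rot'];return Rn.from_quat([w[1],w[2],w[3],w[0]]).as_matrix()
E
python3 - <<'E'
from h import *
z=lambda P:[(190+a/3.1,100+b/3.1) for a,b in P]
B=at_z("top",z([(297,285),(350,302),(285,477),(235,458)]),.026);print(B,B.mean(0))
print("sides",np.linalg.norm(np.diff(B,axis=0),axis=1))
v=(B[0]+B[1]-B[2]-B[3]);print("long dir deg",np.degrees(np.arctan2(v[1],v[0])))
print("guide tips",at_z("top",z([(593,252),(683,253)]),.018))
print("guide kink",at_z("top",z([(602,225),(668,222)]),.018))
print("foot far corners",at_z("top",z([(580,72),(686,70)]),.012))
p,d=ctrl.camera("top")
W=cloud("top",d)
# cap top
m=(np.abs(W[...,0]-.6)<.35)&(W[...,2]>.112)&(W[...,2]<.14)
m[:, :380]=0;m[:,425:]=0
print(m.sum(),np.median(W[m],0),W[m].min(0),W[m].max(0))
for n,(u,v) in dict(edge=(300,268),bed=(320,225)).items(): print(n,W[v,u])
Z=W[115:190:3,372:418:2,2]
print(np.round(Z*1000).astype(int))
E
```

```text
[[0.54632348 0.14361533 0.026     ]
 [0.53235092 0.09880259 0.026     ]
 [0.38638177 0.15012455 0.026     ]
 [0.40148097 0.19178643 0.026     ]] [0.46663428 0.14608223 0.026     ]
sides [0.04694054 0.1547286  0.04431363]
long dir deg -18.886944507131002
guide tips [[ 0.57821958 -0.10637738  0.018     ]
 [ 0.57807632 -0.18237361  0.018     ]]
guide kink [[ 0.60156662 -0.11422535  0.018     ]
 [ 0.60466269 -0.17017192  0.018     ]]
foot far corners [[ 0.73756733 -0.09734576  0.012     ]
 [ 0.73997764 -0.18903868  0.012     ]]
458 [ 0.64176085 -0.14314805  0.12626531] [ 0.60957657 -0.20059671  0.11204916] [ 0.94986402 -0.0888397   0.13996058]
edge [ 0.3504789   0.10457448 -0.00074943]
bed [0.46274099 0.05361557 0.00092401]
[[   3   -2    4    5    4    0    1 1144    6    5    3    4    1    6
     1    0    4    1    1    0   -5    0    6]
 [   6    0   -2    2    3    0    2    3    1    2    4    2    0    3
     2    2    2    1    2    1    2    1    2]
 [   4    4    2    1    4    2    3   -2   -1    2    3    4    1    6
     1    1    3    6    0   -2    3    3    3]
 [  -1    
[... 1930 characters left out ...]
1   -3    6   18 1144    9    8    5    8    1    1
     3    5    5   16    2    0    1    2    1]
 [   2   -1    2   -2   -2   19   17   -3    6    7    5    7    4    2
     3    3    3   10   14    4    5    8    3]
 [   2   -3   -1   -2    8   15   -3    1   12    8    8    7    2    3
     1    3    0    7   17   17    5    4    1]
 [   4    6    9    1   17    9    5    6    7    4    2    1    5    7
     5    2    3    5    3   20    3    5   -1]
 [   1    3    3    4    5    7    2    8    5    0    5    6 1144    3
     6    5    8    4    8   12    7    6    9]
 [   2    2    4    5    1    6    4    6    2    2    5    5    2    4
     3    5    3    5    9    9   11   10    9]]
```

```bash
python3 - <<'E'
from h import *
o=ctrl.get_obs();R=tool(o);print("tool axes\n",R.round(3)); print("yaw of tool y",np.degrees(np.arctan2(R[1,1],R[0,1])))
p,d=ctrl.camera("top");W=cloud("top",d)
x,y,z=W[...,0],W[...,1],W[...,2]
m=(abs(x-.63)<.05)&(abs(y+.145)<.06)
t=m&(z>.119)&(z<.135)
print("cap",t.sum(),np.median(z[t]),(x[t].min()+x[t].max())/2,(y[t].min()+y[t].max())/2,W[t].mean(0), np.percentile(x[t],[2,98]),np.percentile(y[t],[2,98]))
a=m&(z>.058)&(z<.075); print("arm y",np.percentile(y[a],[1,99]),np.percentile(x[a],[1,99]))
f=(abs(x-.72)<.025)&(abs(y+.145)<.07)&(z>.006)&(z<.025);print("foot y",np.percentile(y[f],[1,99]),np.percentile(x[f],[99]))
g=(x<.61)&(x>.57)&(abs(y+.145)<.06)&(z>.012)&(z<.025);print("guides",np.percentile(y[g],[1,99]),np.percentile(x[g],[1]))
# heights near cap within 0.2
for r in (.1,.15,.2,.25):
    k=(np.hypot(x-.632,y+.145)<r)&(np.hypot(x-.632,y+.145)>r-.05)&(z<.8); print(r,np.percentile(z[k],99.5))
b=(abs(x-.467)<.12)&(abs(y-.146)<.08)&(z>.016)&(z<.036)
n,l,s,c=cv2.connectedComponentsWithStats(b.astype(np.uint8))
i=1+np.argmax(s[1:,4]);q=W[l==i][:,:2]; print("block",s[i,4],cv2.minAreaRect((q*1000).astype(np.float32)))
E
```

```text
tool axes
 [[-0.     0.428 -0.904]
 [-0.    -0.904 -0.428]
 [-1.     0.     0.   ]]
yaw of tool y -64.62790027989261
cap 258 0.12598253763365386 0.6312302932097839 -0.14151853096275083 [ 0.63122726 -0.14157683  0.12583944] [0.61213478 0.65118656] [-0.16211951 -0.12242972]
arm y [-0.16594867 -0.11550845] [0.60051431 0.67982456]
foot y [-0.20801143 -0.07856414] [0.74018545]
guides [-0.18463751 -0.10215391] [0.57645519]
0.1 0.06811496671268814
0.15 0.016986491986078732
0.2 0.0572386383806418
0.25 0.14912436028258969
block 1110 ((468.39630126953125, 147.9139404296875), (48.15068054199219, 159.955078125), 69.64923858642578)
```

```bash
python3 -m creep '1 -0.25 -2.87 -4.87 0 0 0;1 -0.25 -2.87 -4.87 0 0 0;1 -0.25 -2.87 -4.87 0 0 0;1 -0.25 -2.87 -4.87 0 0 0;1 -0.25 -2.87 -4.87 -0.1 0 0;1 0 0 0 -0.18 0 0;1 0 0 0 -0.18 0 0;1 0 0 0 -0.18 0 0;1 0 0 0 -0.18 0 0;1 0 0 0 -0.18 0 0'
```

```text
time_s: 1.85
eef_pos: [0.4106, -0.2783, 0.2149]
eef_rot: [0.476, 0.524, 0.473, -0.524]
wrist_force: [0.7, 0.2, 0.6]
opening: 0.999
```

```bash
python3 -m creep '1 0 0 0 -0.186 0 0;1 0 0 0 -0.186 0 0;1 0 0 0 -0.186 0 0;1 0 0 0 -0.186 0 0;1 0 0 0 -0.186 0 0;1 0 0 0 -0.186 0 0;1 0 0 0 -0.186 0 0;1 0 0 0 -0.186 0 0;1 0 0 0 -0.186 0 0'; cat >> h.py <<'E'
def st():
    o=ctrl.get_obs();R=tool(o)
    print("t",round(o['time_s'],2),"pos",o['eef_pos'].round(4),"yaw_y",round(np.degrees(np.arctan2(R[1,1],R[0,1])),2),"xaxis",R[:,0].round(3),"q",o['q'].round(3),"F",o['wrist_force'].round(1),"M",o['torque'].round(2),"op",round(o['opening'],3))
    return o,R
def go(dest,yaw=None):
    o,R=st();d=(R.T@(np.array(dest)-o['eef_pos']))*100
    print("tool shift cm",d.round(2), "" if yaw is None else "turn about x %.3f rad"%-np.radians(yaw-np.degrees(np.arctan2(R[1,1],R[0,1]))))
E
python3 -c "
from h import *
go([.5,-.145,.22],90)"
```

```text
time_s: 2.98
eef_pos: [0.4108, -0.2784, 0.2159]
eef_rot: [0.709, -0.008, 0.705, 0.005]
wrist_force: [0.5, -1.0, -0.8]
opening: 1.0
t 2.98 pos [ 0.4108 -0.2784  0.2159] yaw_y 90.99 xaxis [ 0.005 -0.005 -1.   ] q [-8.360e-01 -1.700e-02  1.788e+00  1.000e-03  1.364e+00 -2.424e+00] F [ 0.5 -1.  -0.8] M [-0.01  0.    0.03] op 1.0
tool shift cm [-0.43 13.18  9.16] turn about x 0.017 rad
```

```bash
python3 -m creep '1 -0.1 4.4 3.1 0.01 0 0;1 -0.1 4.4 3.1 0 0 0;1 -0.1 4.4 3.1 0 0 0;1 0 0 0 0 0 0;1 0 0 0 0 0 0'; python3 - <<'E'
from h import *
o,R=st()
p,d=ctrl.camera("wrist");cv2.imwrite("pics/w1.png",p);np.save("w1.npy",d)
E
```

```text
time_s: 3.6
eef_pos: [0.5048, -0.1429, 0.2195]
eef_rot: [0.709, -0.005, 0.705, 0.001]
wrist_force: [-0.5, -0.3, 0.0]
opening: 1.002
t 3.6 pos [ 0.5048 -0.1429  0.2195] yaw_y 90.45 xaxis [ 0.006 -0.006 -1.   ] q [-5.010e-01  4.500e-02  1.718e+00 -2.000e-03  1.370e+00 -2.079e+00] F [-0.5 -0.3  0. ] M [ 0.01 -0.01  0.01] op 1.002
```

View pics/w1.png

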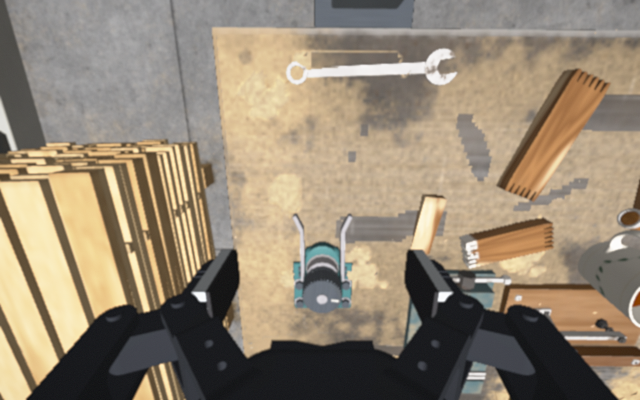

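```bash
python3 - <<'E'
import cv2
p=cv2.imread("pics/w1.png")[200:330,250:400]
cv2.imwrite("pics/w1z.png",cv2.resize(p,None,fx=4.5,fy=4.5,interpolation=cv2.INTER_CUBIC))
E
```

```text
(no output)
```

View pics/w1z.png

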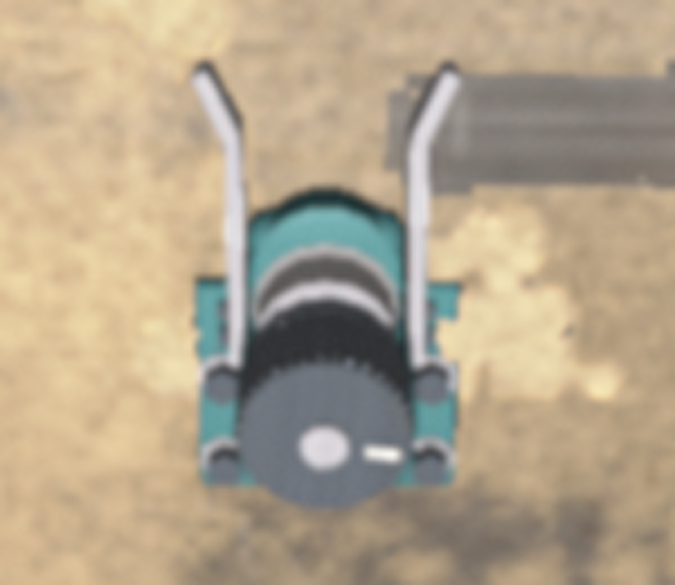

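```bash
python3 - <<'E'
from h import *
o,R=st()
z=lambda P:[(250+a/4.5,200+b/4.5) for a,b in P]
f=lambda P,h:at_z("wrist",z(P),h,o)
for n,P in dict(tips=[(205,65),(452,68)],kink=[(235,132),(420,132)],low=[(236,350),(420,350)]).items():
    A=f(P,.018);print(n,A.round(4),A.mean(0).round(4))
print("cap",f([(240,433),(415,433),(327,507),(327,433)],.126).round(4))
print("lineends",f([(363,453),(402,456)],.126).round(4))
d=np.load("w1.npy");W=cloud("wrist",d,o);x,y,zz=W[...,0],W[...,1],W[...,2]
t=(abs(x-.63)<.05)&(abs(y+.145)<.06)&(zz>.119)&(zz<.135)
print("cap",t.sum(),np.median(zz[t]),W[t].mean(0))
print(np.percentile(x[t],[2,98]),np.percentile(y[t],[2,98]))
# block
b=(abs(x-.467)<.12)&(abs(y-.146)<.09)&(zz>.016)&(zz<.036)
n,l,s,c=cv2.connectedComponentsWithStats(b.astype(np.uint8))
i=1+np.argmax(s[1:,4]);q=W[l==i][:,:2]; print("block",s[i,4],cv2.minAreaRect((q*1000).astype(np.float32)))
E
```

```text
t 3.65 pos [ 0.5047 -0.1431  0.2195] yaw_y 90.41 xaxis [ 0.007 -0.006 -1.   ] q [-5.010e-01  4.500e-02  1.718e+00 -2.000e-03  1.370e+00 -2.079e+00] F [ 0.7  0.7 -0.1] M [ 0.05  0.01 -0.02] op 1.001
tips [[ 0.5767 -0.18    0.018 ]
 [ 0.5771 -0.1029  0.018 ]] [ 0.5769 -0.1414  0.018 ]
kink [[ 0.5996 -0.1709  0.018 ]
 [ 0.5991 -0.1122  0.018 ]] [ 0.5993 -0.1416  0.018 ]
low [[ 0.6802 -0.1718  0.018 ]
 [ 0.6796 -0.1098  0.018 ]] [ 0.6799 -0.1408  0.018 ]
cap [[ 0.6302 -0.1627  0.126 ]
 [ 0.6297 -0.1197  0.126 ]
 [ 0.6521 -0.1411  0.126 ]
 [ 0.6299 -0.1413  0.126 ]]
lineends [[ 0.6357 -0.1323  0.126 ]
 [ 0.6365 -0.1227  0.126 ]]
cap 1115 0.12632518438339757 [ 0.62866405 -0.14260715  0.12575378]
[0.61098994 0.649152  ] [-0.16308365 -0.12277933]
block 5561 ((468.67486572265625, 148.9920654296875), (50.921669006347656, 160.45733642578125), 69.8365249633789)
```

```bash
python3 -c "
from h import *
go([.4263,.1635,.13],69.8)"
```

```text
t 3.65 pos [ 0.5047 -0.1431  0.2195] yaw_y 90.41 xaxis [ 0.007 -0.006 -1.   ] q [-5.010e-01  4.500e-02  1.718e+00 -2.000e-03  1.370e+00 -2.079e+00] F [ 0.7  0.7 -0.1] M [ 0.05  0.01 -0.02] op 1.001
tool shift cm [ 8.72 30.77 -7.68] turn about x 0.360 rad
```

```bash
python3 -m creep '1 1.4 5.1 -1.28 0 0 0;1 1.4 5.1 -1.28 0 0 0;1 1.4 5.1 -1.28 0 0 0;1 1.4 5.1 -1.28 0 0 0;1 1.4 5.1 -1.28 0 0 0;1 1.4 5.1 -1.28 0 0 0;1 0 0 0 0.18 0 0;1 0 0 0 0.18 0 0;1 0 0 0 0 0 0'; python3 - <<'E'
from h import *
go([.4263,.1635,.0],69.8)
o=ctrl.get_obs();p,d=ctrl.camera("wrist");cv2.imwrite("pics/w2.png",p)
W=cloud("wrist",d,o);x,y,zz=W[...,0],W[...,1],W[...,2]
b=(abs(x-.467)<.12)&(abs(y-.146)<.09)&(zz>.018)&(zz<.034)
n,l,s,c=cv2.connectedComponentsWithStats(b.astype(np.uint8))
i=1+np.argmax(s[1:,4]);q=W[l==i][:,:2]; print("block",s[i],cv2.minAreaRect((q*1000).astype(np.float32)))
E
```

```text
time_s: 4.78
eef_pos: [0.4264, 0.1595, 0.1307]
eef_rot: [0.698, 0.131, 0.69, -0.137]
wrist_force: [0.5, 0.1, 0.3]
opening: 1.002
t 4.78 pos [0.4264 0.1595 0.1307] yaw_y 68.15 xaxis [ 0.01  -0.009 -1.   ] q [ 0.104 -0.018  1.972 -0.011  1.179 -1.081] F [0.5 0.1 0.3] M [-0.06  0.02 -0.03] op 1.002
tool shift cm [13.07  0.43 -0.33] turn about x -0.029 rad
block [ 302  146   49  142 6039] ((468.9348449707031, 148.89956665039062), (47.90988540649414, 161.2864990234375), 69.5164566040039)
```

View pics/w2.png

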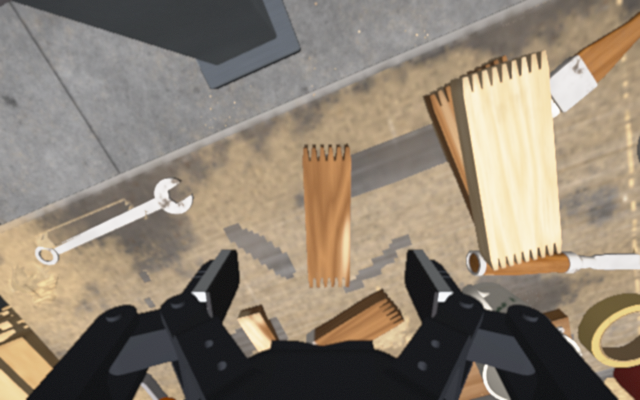

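```bash
cat >> h.py <<'E'
def go(dest,yaw=None):
    o,R=st();d=(R.T@(np.array(dest)-o['eef_pos']))*100
    y=np.arctan2(R[1,1],R[0,1]) if yaw is None else np.radians(yaw)
    c,s=np.cos(y),np.sin(y);T=np.array([[0,c,s],[0,s,-c],[-1,0,0]])
    print("tool shift cm",d.round(2),"rotvec",Rn.from_matrix(R.T@T).as_rotvec().round(3))
E
python3 -m creep '1 3 0.3 -0.1 -0.02 0.012 0.005;1 3 0 0 0 0 0;1 3 0 0 0 0 0;1 0 0 0 0 0 0'; python3 -c "
from h import *
go([.4268,.1647,.001],69.5)"
```

```text
time_s: 5.32
eef_pos: [0.4301, 0.1591, 0.0403]
eef_rot: [0.698, 0.124, 0.694, -0.123]
wrist_force: [0.3, -0.3, 0.3]
opening: 1.004
t 5.33 pos [0.4301 0.1591 0.0403] yaw_y 69.92 xaxis [ 0.005 -0.    -1.   ] q [ 9.500e-02  1.410e-01  2.020e+00 -1.000e-03  9.750e-01 -1.125e+00] F [ 0.3 -0.3  0.3] M [-0.03  0.04 -0.03] op 1.004
tool shift cm [ 3.93  0.4  -0.52] rotvec [ 0.007  0.005 -0.002]
```

```bash
python3 -m creep '1 0 0.4 -0.5 0 0.005 0;1 2.5 0 0 0 0 0;1 1.4 0 0 0 0 0;1 0 0 0 0 0 0'; python3 -c "
from h import *
go([.4268,.1647,.001],69.5)"
```

```text
time_s: 5.82
eef_pos: [0.4312, 0.1652, 0.0054]
eef_rot: [0.699, 0.124, 0.694, -0.121]
wrist_force: [0.6, -0.1, 0.3]
opening: 0.998
t 5.83 pos [0.4312 0.1652 0.0054] yaw_y 70.06 xaxis [ 0.008  0.003 -1.   ] q [ 0.106  0.215  2.027  0.003  0.892 -1.118] F [ 0.6 -0.1  0.3] M [0.02 0.03 0.03] op 0.998
tool shift cm [ 0.44 -0.2  -0.4 ] rotvec [ 0.01   0.007 -0.006]
```

```bash
python3 -m creep '1 0.45 -0.2 -0.4 0.01 0.007 -0.005;1 0 0 0 0 0 0;0 0 0 0 0 0 0;0 0 0 0 0 0 0;0 0 0 0 0 0 0;0 0 0 0 0 0 0;0 0 0 0 0 0 0;0 0 0 0 0 0 0;0 0 0 0 0 0 0;0 0 0 0 0 0 0'; python3 -c "
from h import *
st()"
```

```text
time_s: 7.08
eef_pos: [0.4284, 0.165, 0.0029]
eef_rot: [0.697, 0.126, 0.695, -0.125]
wrist_force: [-0.4, 0.0, 0.6]
opening: -0.002
t 7.08 pos [0.4284 0.165  0.0029] yaw_y 69.48 xaxis [ 0.003  0.001 -1.   ] q [ 1.080e-01  2.180e-01  2.029e+00  1.000e-03  8.910e-01 -1.106e+00] F [-0.4  0.   0.6] M [ 0.03  0.02 -0.02] op -0.002
```

The fingers closed completely, so they didn't catch the block. I'll look before doing anything else.

```bash
python3 - <<'E'
from h import *
for n in("wrist","scene","top"):
    o=ctrl.get_obs();p,d=ctrl.camera(n);cv2.imwrite(f"pics/{n}3.png",p)
    if n!="scene":
        W=cloud(n,d,o);x,y,zz=W[...,0],W[...,1],W[...,2]
        b=(abs(x-.467)<.12)&(abs(y-.146)<.09)&(zz>.018)&(zz<.034)
        k,l,s,c=cv2.connectedComponentsWithStats(b.astype(np.uint8))
        i=1+np.argmax(s[1:,4]);q=W[l==i][:,:2]; print("block",s[i],cv2.minAreaRect((q*1000).astype(np.float32)))
E
```

```text
block [ 277  181   85  105 5351] ((423.4131164550781, 165.887451171875), (47.97942352294922, 64.6190185546875), 69.62440490722656)
block [282 191  21  28 258] ((514.8326416015625, 130.42465209960938), (47.770912170410156, 59.943294525146484), 70.27082061767578)
```

View pics/wrist3.png

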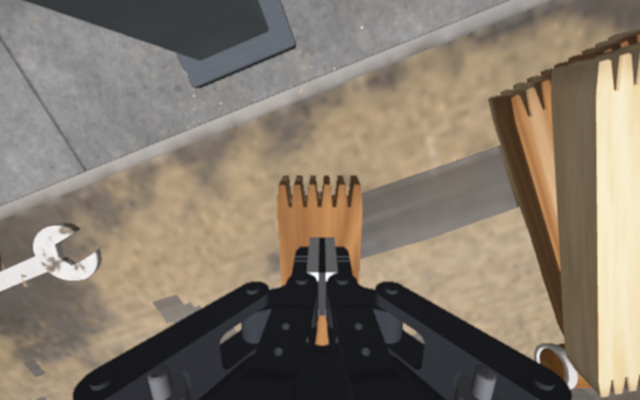

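View pics/scene3.png

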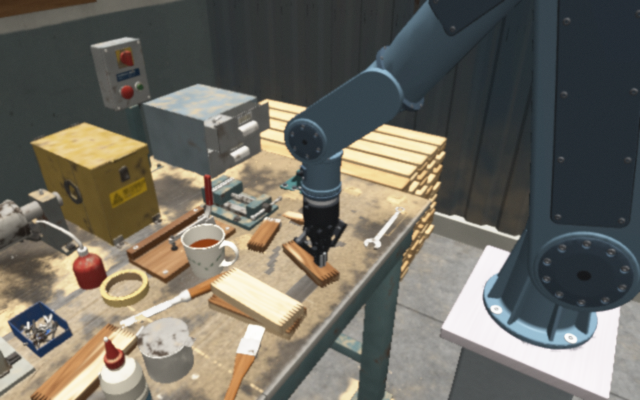

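```bash
python3 - <<'E'
from h import *
o=ctrl.get_obs();c=ctrl.calibration("wrist");T=np.linalg.inv(c['tool_from_camera'])
for X in ([0,0,0],[-.0187,0,0],[-.03,0,0],[.0,0,.0]):
    q=T[:3,:3]@X+T[:3,3];print(X,q,cv2.projectPoints(q[None],np.zeros(3),np.zeros(3),c['mtx'],c['distortion'])[0].ravel())
p,d=ctrl.camera("wrist");W=cloud("wrist",d,o)
for v in range(230,350,8): print(v,d[v,322].round(3),W[v,322].round(4), W[v,312].round(4))
q=np.linalg.norm
p,d=ctrl.camera("scene");W=cloud("scene",d)
m=(abs(W[...,0]-.428)<.03)&(abs(W[...,1]-.165)<.03)
print(W[m&(W[...,2]>.03)][:,2].min() if m.any() else 0)
v,u=np.nonzero(m);print(u.min(),u.max(),v.min(),v.max())
pp=p[180:300,250:370];cv2.imwrite("pics/s3z.png",cv2.resize(pp,None,fx=5,fy=5,interpolation=cv2.INTER_CUBIC))
E
```

```text
[0, 0, 0] [-0.00051121  0.02168632  0.18886053] [320.89090637 228.72312466]
[-0.0187, 0, 0] [-0.00049544  0.02745076  0.17107119] [320.8366111  241.81566108]
[-0.03, 0, 0] [-0.00048591  0.03093409  0.16032147] [320.79796439 251.13518026]
[0.0, 0, 0.0] [-0.00051121  0.02168632  0.18886053] [320.89090637 228.72312466]
230 0.164 [0.4195 0.169  0.026 ] [0.4178 0.1635 0.0252]
238 0.152 [0.4185 0.1694 0.0383] [0.4162 0.1646 0.0393]
246 0.142 [0.4179 0.1695 0.0482] [0.4166 0.1647 0.0474]
254 0.135 [0.4181 0.1694 0.0558] [0.4166 0.1649 0.0554]
262 0.128 [0.418  0.1694 0.063 ] [0.416  0.1654 0.0637]
270 0.122 [0.418  0.1694 0.0695] [0.4169 0.1652 0.0687]
278 0.122 [0.4208 0.1683 0.0708] [0.4159 0.1659 0.0763]
286 0.124 [0.4251 0.1667 0.07  ] [0.4156 0.1662 0.0822]
294 0.123 [0.4276 0.1658 0.0719] [0.4149 0.1666 0.088 ]
302 0.125 [0.4318 0.1642 0.0715] [0.4161 0.1662 0.0908]
310 0.126 [0.4359 0.1627 0.0712] [0.4178 0.1656 0.0928]
318 0.183 [0.477  0.1475 0.0261] [0.4294 0.1608 0.0824]
326 0.185 [0.4827 0.1453 0.0263] [0.4327 0.1596 0.0828]
334 0.187 [0.4888 0.1431 0.0262] [0.4342 0.159  0.0853]
342 0.189 [0.4955 0.1405 0.0256] [0.4342 0.1592 0.0893]
0.033867624913855976
300 339 159 288
```

View pics/s3z.png

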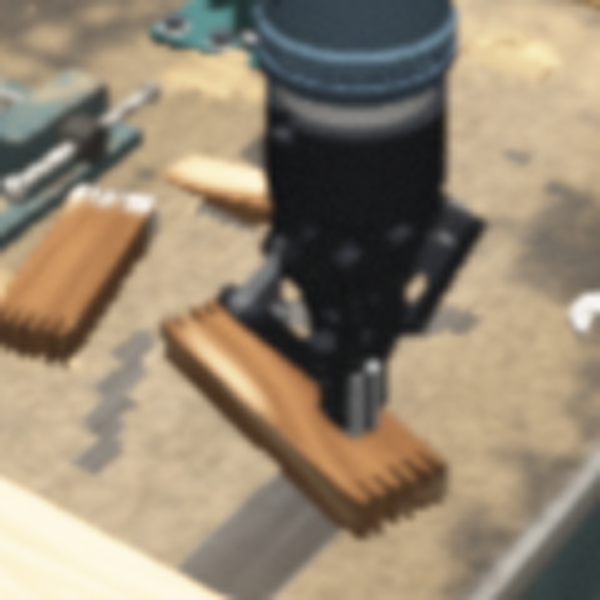

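The shut fingertips appear to sit on top of the block (z≈26 mm), although the TCP reads 3 mm. I'll lift and measure where the tips really are.

```bash
python3 -m creep '0 -2 0 0 0 0 0;0 -3 0 0 0 0 0;0 -3 0 0 0 0 0;0 0 0 0 0 0 0'; python3 - <<'E'
from h import *
o,R=st()
p,d=ctrl.camera("wrist");cv2.imwrite("pics/w4.png",p);W=cloud("wrist",d,o)
for v in range(196,260,4): print(v,d[v,322].round(3),W[v,322].round(4), W[v,316].round(4),W[v,328].round(4))
p,d=ctrl.camera("scene");W=cloud("scene",d);cv2.imwrite("pics/s4z.png",cv2.resize(p[150:300,240:390],None,fx=4,fy=4,interpolation=cv2.INTER_CUBIC))
m=(np.hypot(W[...,0]-o['eef_pos'][0],W[...,1]-o['eef_pos'][1])<.03)&(W[...,2]>.03)
print("scene tool lowest",np.sort(W[m][:,2])[:20].round(4))
E
```

```text
time_s: 7.82
eef_pos: [0.4276, 0.1648, 0.0846]
eef_rot: [0.696, 0.126, 0.695, -0.126]
wrist_force: [0.1, 0.2, -0.3]
opening: -0.003
t 7.83 pos [0.4276 0.1648 0.0846] yaw_y 69.48 xaxis [ 0.002  0.001 -1.   ] q [ 1.070e-01  6.400e-02  1.995e+00  1.000e-03  1.081e+00 -1.106e+00] F [ 0.1  0.2 -0.3] M [-0.02 -0.07 -0.06] op -0.003
196 0.243 [0.4244 0.1669 0.0264] [0.4227 0.1621 0.0262] [0.4263 0.1716 0.026 ]
200 0.246 [0.4283 0.1655 0.0248] [0.4266 0.1606 0.0245] [0.4299 0.1704 0.0254]
204 0.246 [0.4314 0.1643 0.0257] [0.4294 0.1596 0.0262] [0.4328 0.1693 0.0269]
208 0.247 [0.4349 0.163  0.0255] [0.4333 0.1581 0.0248] [0.4367 0.1678 0.0255]
212 0.247 [0.4379 0.1619 0.0268] [0.4365 0.1569 0.0256] [0.4401 0.1666 0.0259]
216 0.249 [0.4416 0.1605 0.0263] [0.4397 0.1557 0.0264] [0.4434 0.1654 0.0261]
220 0.25 [0.4452 0.1591 0.0258] [0.4435 0.1542 0.0255] [0.4476 0.1639 0.0246]
224 0.252 [0.4491 0.1577 0.0251] [0.4471 0.1528 0.0255] [0.4503 0.1628 0.0267]
228 0.253 [0.4526 0.1564 0.0252] [0.4504 0.1515 0.026 ] [0.4543 0.1614 0.0258]
232 0.254 [0.4561 0.1551 0.0256] [0.4541 0.1501 0.026 ] [0.4574 0.1602 0.0269]
236 0.254 [0.4593 0.1539 0.0266] [0.458  0.1486 0.0254] [0.4616 0.1587 0.0257]
240 0.149 [0.4174 0.1692 0.1229] [0.4163 0.1663 0.1229] [0.4182 0.1723 0.1235]
244 0.144 [0.4172 0.1693 0.1277] [0.4169 0.1661 0.1261] [0.4182 0.1721 0.1277]
248 0.141 [0.4173 0.1692 0.1317] [0.4164 0.1664 0.1313] [0.4188 0.1718 0.1307]
252 0.137 [0.4174 0.1692 0.1354] [0.4162 0.1666 0.1357] [0.4182 0.1719 0.1357]
256 0.134 [0.4176 0.1691 0.1387] [0.4161 0.1667 0.1397] [0.4185 0.1718 0.1389]
scene tool lowest [0.1126 0.1139 0.1145 0.1145 0.1156 0.1162 0.1164 0.1166 0.1168 0.1182
 0.1185 0.1187 0.1189 0.1192 0.1193 0.1198 0.1202 0.1205 0.1207 0.1208]
```

View pics/s4z.png

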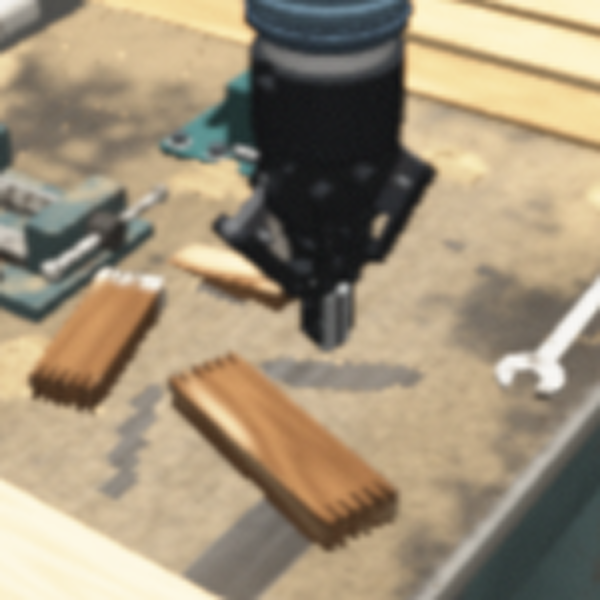

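View pics/w4.png

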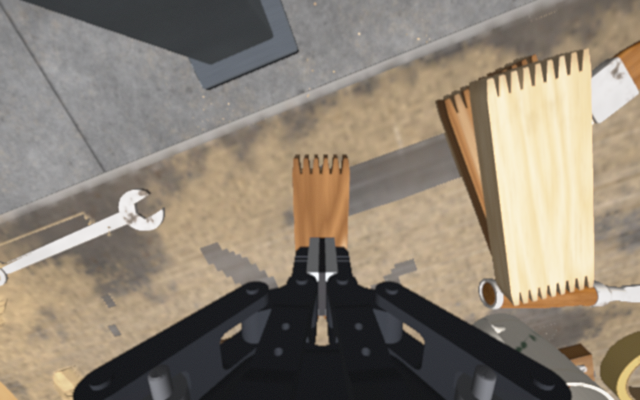

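```bash
python3 - <<'E'
from h import *
o,R=st();P=o['eef_pos']
C,D=ray("scene",[(321.3,236.3)]);D=D[0]
for off in (0,.008,.012,.016):
    h=(C-P)[:2];h/=np.linalg.norm(h);Q=P[:2]+off*h
    s=np.dot(Q-C[:2],D[:2])/np.dot(D[:2],D[:2]);print(off,(C+s*D).round(4),"z-TCPz",(C+s*D)[2]-P[2])
c=ctrl.calibration("wrist");T=np.linalg.inv(c['tool_from_camera'])
for a in (.02,.024,.028,.032):
    q=T[:3,:3]@[-a,0,-.011]+T[:3,3];print(a,cv2.projectPoints(q[None],np.zeros(3),np.zeros(3),c['mtx'],c['distortion'])[0].ravel())
E
```

```text
t 7.92 pos [0.4254 0.1645 0.0822] yaw_y 69.47 xaxis [-0.003  0.    -1.   ] q [ 1.070e-01  6.600e-02  1.998e+00  1.000e-03  1.080e+00 -1.106e+00] F [ 0.1 -0.3 -0.8] M [ 0.03 -0.03  0.02] op -0.003
0 [0.4254 0.1645 0.1107] z-TCPz 0.02844587998851543
0.008 [0.4211 0.1713 0.1165] z-TCPz 0.034309050723973264
0.012 [0.4189 0.1746 0.1195] z-TCPz 0.037240636091702015
0.016 [0.4168 0.178  0.1224] z-TCPz 0.04017222145943099
0.02 [320.79835088 225.74813502]
0.024 [320.78400075 228.62430275]
0.028 [320.76896332 231.63825712]
0.032 [320.75318802 234.80014016]
```

```bash
python3 -m creep '1 0 0 0 0 0 0;1 0 0 0 0 0 0;1 0 0 0 0 0 0;1 2 0 0 0 0 0;1 3 0 0 0 0 0;1 2 0 0 0 0 0;1 0 0 0 0 0 0'; python3 -c "
from h import *
go([.4268,.1647,-.027],69.5)"
```

```text
time_s: 8.8
eef_pos: [0.4225, 0.1642, 0.007]
eef_rot: [0.693, 0.125, 0.699, -0.127]
wrist_force: [0.5, 0.7, 1.1]
opening: 1.0
t 8.8 pos [0.4225 0.1642 0.007 ] yaw_y 69.46 xaxis [-0.009 -0.    -1.   ] q [ 1.070e-01  2.070e-01  2.032e+00  1.000e-03  9.120e-01 -1.106e+00] F [0.5 0.7 1.1] M [-0.02 -0.06 -0.  ] op 1.0
tool shift cm [3.4  0.21 0.41] rotvec [-0.001 -0.008  0.003]
```

```bash
python3 -m creep '1 0 0.2 0.4 0 -0.008 0.003;1 2 0 0 0 0 0;1 1 0 0 0 0 0;1 0 0 0 0 0 0;1 0 0 0 0 0 0'; python3 - <<'E'
from h import *
go([.4268,.1647,-.027],69.5)
p,d=ctrl.camera("scene");cv2.imwrite("pics/s5z.png",cv2.resize(p[150:300,240:390],None,fx=4,fy=4,interpolation=cv2.INTER_CUBIC))
E
```

```text
time_s: 9.43
eef_pos: [0.4315, 0.1653, -0.0199]
eef_rot: [0.698, 0.127, 0.693, -0.125]
wrist_force: [-0.7, 0.7, 0.0]
opening: 0.997
t 9.43 pos [ 0.4315  0.1653 -0.0199] yaw_y 69.48 xaxis [ 0.007  0.    -1.   ] q [ 1.080e-01  2.700e-01  2.028e+00 -1.000e-03  8.350e-01 -1.104e+00] F [-0.7  0.7  0. ] M [-0.01 -0.01  0.02] op 0.997
tool shift cm [ 0.71 -0.22 -0.43] rotvec [-0.     0.007 -0.003]
```

View pics/s5z.png

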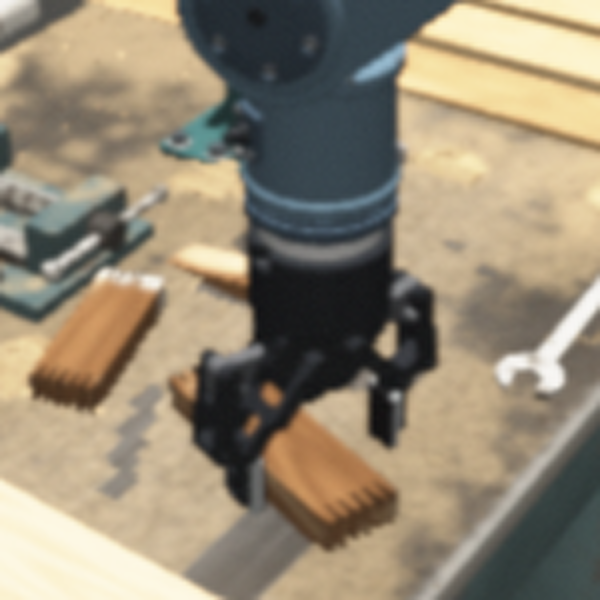

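```bash
python3 -m creep '1 0.5 -0.2 -0.4 0 0.004 -0.003;1 0.2 0 0 0 0 0;1 0 0 0 0 0 0;0 0 0 0 0 0 0;0 0 0 0 0 0 0;0 0 0 0 0 0 0;0 0 0 0 0 0 0;0 0 0 0 0 0 0;0 0 0 0 0 0 0'; python3 - <<'E'
from h import *
go([.4268,.1647,-.027],69.5)
p,d=ctrl.camera("scene");cv2.imwrite("pics/s6z.png",cv2.resize(p[150:300,240:390],None,fx=4,fy=4,interpolation=cv2.INTER_CUBIC))
E
```

```text
time_s: 10.6
eef_pos: [0.4278, 0.1649, -0.0262]
eef_rot: [0.697, 0.126, 0.694, -0.126]
wrist_force: [0.4, -1.3, 1.4]
opening: 0.543
t 10.6 pos [ 0.4278  0.1649 -0.0262] yaw_y 69.48 xaxis [ 0.005 -0.001 -1.   ] q [ 1.090e-01  2.800e-01  2.035e+00 -2.000e-03  8.220e-01 -1.102e+00] F [ 0.4 -1.3  1.4] M [ 0.01  0.06 -0.02] op 0.543
tool shift cm [ 0.08 -0.05 -0.09] rotvec [-0.     0.005 -0.001]
```

View pics/s6z.png

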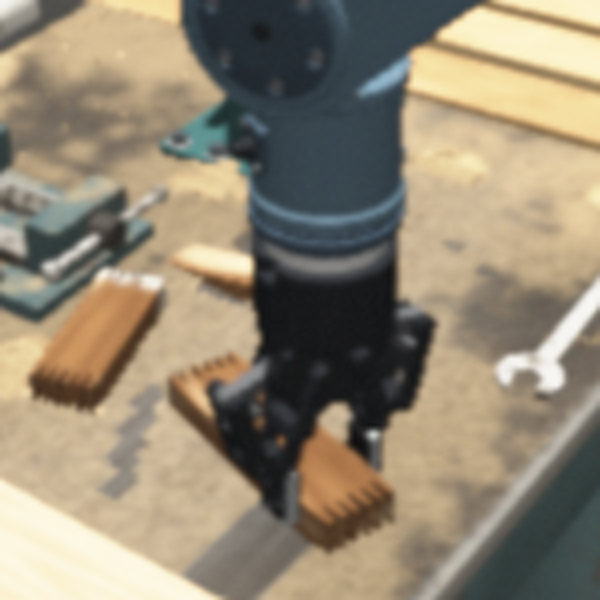

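```bash
python3 -m creep '0 -2 0 0 0 0.003 0;0 -3 0 0 0 0 0;0 -1.5 0 0 0 0 0;0 0 0 0 0 0 0'; python3 - <<'E'
from h import *
go([.444,-.142,.036],90.4)
p,d=ctrl.camera("scene");cv2.imwrite("pics/s7z.png",cv2.resize(p[150:300,240:390],None,fx=4,fy=4,interpolation=cv2.INTER_CUBIC))
E
```

```text
time_s: 11.15
eef_pos: [0.4258, 0.1647, 0.0389]
eef_rot: [0.695, 0.126, 0.697, -0.126]
wrist_force: [-0.6, -0.2, -1.1]
opening: 0.546
t 11.15 pos [0.4258 0.1647 0.0389] yaw_y 69.47 xaxis [-0.002 -0.    -1.   ] q [ 0.108  0.145  2.02   0.     0.979 -1.105] F [-0.6 -0.2 -1.1] M [0.02 0.07 0.01] op 0.546
tool shift cm [  0.29 -28.08  12.46] rotvec [-0.365 -0.002  0.001]
```

View pics/s7z.png

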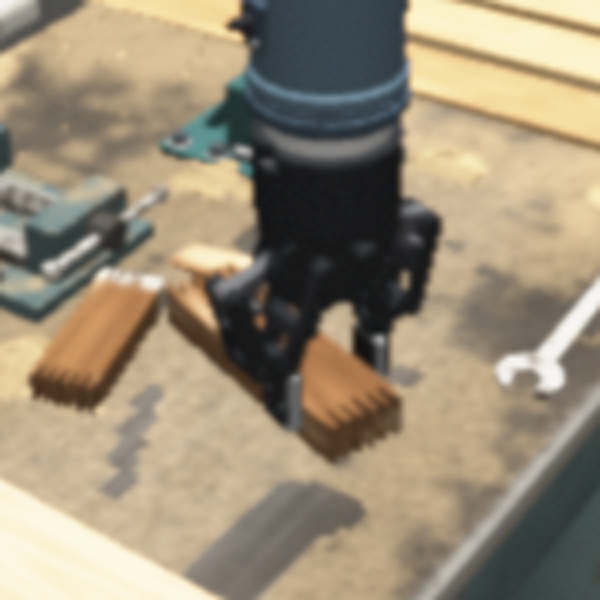

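```bash
python3 -m creep '0 0 -4 1.78 0 0 0;0 0 -4 1.78 0 0 0;0 0 -4 1.78 0 0 0;0 0 -4 1.78 0 0 0;0 0 -4 1.78 0 0 0;0 0 -4 1.78 0 0 0;0 0 -4 1.78 0 0 0;0 0 0 0 -0.18 0 0;0 0 0 0 -0.18 0 0;0 0 0 0 0 0 0'; python3 - <<'E'
from h import *
go([.444,-.142,.036],90.4)
E
```

```text
time_s: 12.45
eef_pos: [0.4366, -0.1488, 0.026]
eef_rot: [0.7, -0.001, 0.714, 0.006]
wrist_force: [-0.0, 1.1, -0.5]
opening: 0.545
t 12.45 pos [ 0.4366 -0.1488  0.026 ] yaw_y 90.6 xaxis [-0.019  0.007 -1.   ] q [-0.583  0.192  1.998 -0.006  0.971 -2.161] F [-0.   1.1 -0.5] M [ 0.01  0.06 -0.06] op 0.545
tool shift cm [-1.01  0.67  0.73] rotvec [ 0.004 -0.019 -0.007]
```

```bash
python3 -m creep '0 0 0.65 0.6 0 -0.019 -0.007;0 0 0 0 0 0 0;0 0 0 0 0 0 0'; python3 - <<'E'
from h import *
go([.444,-.142,-.020],90.4)
o=ctrl.get_obs();p,d=ctrl.camera("wrist");cv2.imwrite("pics/w8.png",p)
W=cloud("wrist",d,o);x,y,zz=W[...,0],W[...,1],W[...,2]
b=(zz>.06)&(zz<.11)&(abs(y+.142)<.05)&(x<.6)
print(o['eef_pos'])
for v in range(150,330,12): print(v,[tuple(W[v,u].round(3)) for u in (300,322,344)])
E
```

```text
time_s: 12.82
eef_pos: [0.442, -0.1404, 0.0247]
eef_rot: [0.707, -0.001, 0.707, 0.002]
wrist_force: [-0.5, 0.7, -1.8]
opening: 0.549
t 12.82 pos [ 0.442  -0.1404  0.0247] yaw_y 90.27 xaxis [-0.     0.001 -1.   ] q [-0.565  0.186  2.008  0.     0.948 -2.14 ] F [-0.5  0.7 -1.8] M [-0.02  0.04  0.02] op 0.549
tool shift cm [ 4.47 -0.16  0.2 ] rotvec [-0.002 -0.    -0.001]
[ 0.4420474  -0.14043331  0.02469635]
150 [(np.float64(0.393), np.float64(-0.155), np.float64(0.006)), (np.float64(0.393), np.float64(-0.14), np.float64(0.006)), (np.float64(0.393), np.float64(-0.125), np.float64(0.006))]
162 [(np.float64(0.402), np.float64(-0.155), np.float64(0.004)), (np.float64(0.402), np.float64(-0.14), np.float64(0.005)), (np.float64(0.402), np.float64(-0.125), np.float64(0.004))]
174 [(np.float64(0.41), np.float64(-0.155), np.float64(0.005)), (np.float64(0.41), np.float64(-0.14), np.float64(0.004)), (np.float64(0.41), np.float64(-0.125), np.float64(0.004))]
186 [(np.float64(0.419), np.float64(-0.155), np.float64(0.004)), (np.float64(0.419), np.float64(-0.14), np.float64(0.003)), (np.float64(0.419
[... 1353 characters left out ...]
(-0.151), np.float64(0.077)), (np.float64(0.447), np.float64(-0.14), np.float64(0.077)), (np.float64(0.447), np.float64(-0.129), np.float64(0.076))]
294 [(np.float64(0.454), np.float64(-0.151), np.float64(0.077)), (np.float64(0.454), np.float64(-0.14), np.float64(0.077)), (np.float64(0.453), np.float64(-0.129), np.float64(0.078))]
306 [(np.float64(0.461), np.float64(-0.151), np.float64(0.077)), (np.float64(0.462), np.float64(-0.14), np.float64(0.076)), (np.float64(0.461), np.float64(-0.129), np.float64(0.077))]
318 [(np.float64(0.469), np.float64(-0.151), np.float64(0.076)), (np.float64(0.469), np.float64(-0.14), np.float64(0.077)), (np.float64(0.469), np.float64(-0.128), np.float64(0.076))]
```

View pics/w8.png

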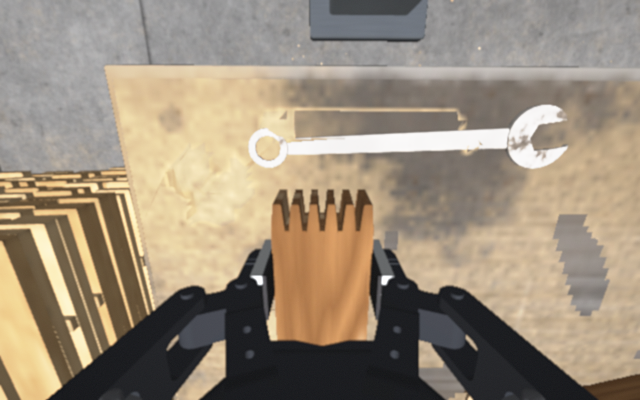

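```bash
python3 -m creep '0 0 -0.1 1.8 0 0 0;0 2 0 0 0 0 0;0 1.5 0 0 0 0 0;0 0 0 0 0 0 0'; python3 - <<'E'
from h import *
go([.46,-.142,-.0245],90.4)
E
```

```text
time_s: 13.38
eef_pos: [0.4612, -0.1416, -0.0107]
eef_rot: [0.707, -0.001, 0.707, 0.001]
wrist_force: [0.3, -0.3, -0.6]
opening: 0.546
t 13.38 pos [ 0.4612 -0.1416 -0.0107] yaw_y 90.2 xaxis [ 0.001 -0.    -1.   ] q [-0.545  0.292  1.971  0.     0.877 -2.119] F [ 0.3 -0.3 -0.6] M [ 0.06  0.06 -0.05] op 0.546
tool shift cm [ 1.38 -0.04 -0.12] rotvec [-0.004  0.001  0.   ]
```

```bash
python3 -m creep '0 1.35 0 0 -0.003 0 0;0 0.1 0 0 0 0 0;0 0 0 1 0 0 0;0 0 0 1.2 0 0 0'; python3 - <<'E'
from h import *
go([.532,-.1417,-.0255],90.4)
E
```

```text
time_s: 13.88
eef_pos: [0.4846, -0.1419, -0.0251]
eef_rot: [0.708, -0.002, 0.706, 0.002]
wrist_force: [0.8, -0.2, -2.4]
opening: 0.547
t 13.88 pos [ 0.4846 -0.1419 -0.0251] yaw_y 90.31 xaxis [ 0.002 -0.001 -1.   ] q [-0.52   0.36   1.917  0.     0.862 -2.097] F [ 0.8 -0.2 -2.4] M [0.05 0.03 0.  ] op 0.547
tool shift cm [ 0.05 -0.    4.74] rotvec [-0.001  0.002  0.001]
```

```bash
python3 -m creep '0 0 0 1 0 0 0;0 0 0 1 0 0 0;0 0 0 1 0 0 0;0 0 0 0.5 0 0 0'; python3 - <<'E'
from h import *
go([.532,-.1417,-.0255],90.4)
E
```

```text
time_s: 14.38
eef_pos: [0.5242, -0.142, -0.0242]
eef_rot: [0.709, -0.003, 0.706, 0.002]
wrist_force: [-0.1, -1.0, -1.5]
opening: 0.546
t 14.38 pos [ 0.5242 -0.142  -0.0242] yaw_y 90.36 xaxis [ 0.004 -0.002 -1.   ] q [-0.483  0.423  1.822  0.     0.892 -2.061] F [-0.1 -1.  -1.5] M [0.   0.1  0.01] op 0.546
tool shift cm [0.13 0.03 0.78] rotvec [-0.001  0.004  0.002]
```

```bash
python3 -m creep '0 0.15 0 0.3 0 0.004 0.002;0 0.05 0 0.3 0 0 0;0 0 0 0.3 0 0 0'; python3 - <<'E'
from h import *
go([.532,-.1417,-.0255],90.4)
E
python3 -m creep '0 0 0 0.3 0 0 0;0 0 0 0.3 0 0 0;0 0 0 0.2 0 0 0'; python3 - <<'E'
from h import *
go([.532,-.1417,-.0255],90.4)
E
```

```text
time_s: 14.75
eef_pos: [0.5331, -0.142, -0.0261]
eef_rot: [0.707, -0.002, 0.708, 0.002]
wrist_force: [-1.6, 0.2, 1.1]
opening: 0.544
t 14.75 pos [ 0.5331 -0.142  -0.0261] yaw_y 90.38 xaxis [-0.001  0.    -1.   ] q [-4.750e-01  4.450e-01  1.794e+00 -1.000e-03  9.040e-01 -2.052e+00] F [-1.6  0.2  1.1] M [-0.03  0.02 -0.02] op 0.544
tool shift cm [-0.06  0.03 -0.11] rotvec [-0.    -0.001 -0.   ]
time_s: 15.12
eef_pos: [0.5331, -0.1419, -0.0262]
eef_rot: [0.7, -0.002, 0.714, 0.003]
wrist_force: [-8.9, -1.3, 7.5]
opening: 0.547
t 15.12 pos [ 0.5331 -0.1419 -0.0262] yaw_y 90.43 xaxis [-0.019  0.002 -1.   ] q [-0.471  0.455  1.778 -0.008  0.926 -2.044] F [-8.9 -1.3  7.5] M [-0.39  0.81 -0.07] op 0.547
tool shift cm [-0.07  0.03 -0.12] rotvec [ 0.001 -0.019 -0.002]
```

```bash
python3 -m creep '0 0 0 0.1 0 -0.019 0;1 0 0 0 0 0 0;1 0 0 0 0 0 0;1 0 0 0 0 0 0;1 -3 0 0 0 0 0;1 -5 0 0 0 0 0;1 -5 0 0 0 0 0;1 -5 0 0 0 0 0;1 -5 0 -2 0 0 0;1 0 0 0 0 0 0'; python3 - <<'E'
from h import *
o,R=st()
p,d=ctrl.camera("wrist");cv2.imwrite("pics/w9.png",p);np.save("w9.npy",d)
p,d=ctrl.camera("scene");cv2.imwrite("pics/s9z.png",cv2.resize(p[130:280,240:440],None,fx=4,fy=4,interpolation=cv2.INTER_CUBIC))
E
```

```text
time_s: 16.38
eef_pos: [0.5144, -0.1425, 0.211]
eef_rot: [0.707, -0.002, 0.707, 0.003]
wrist_force: [-0.8, -0.2, -1.1]
opening: 1.004
t 16.38 pos [ 0.5144 -0.1425  0.211 ] yaw_y 90.43 xaxis [ 0.001  0.002 -1.   ] q [-4.940e-01  7.900e-02  1.699e+00  2.000e-03  1.363e+00 -2.073e+00] F [-0.8 -0.2 -1.1] M [-0.03 -0.04 -0.04] op 1.004
```

View pics/w9.png

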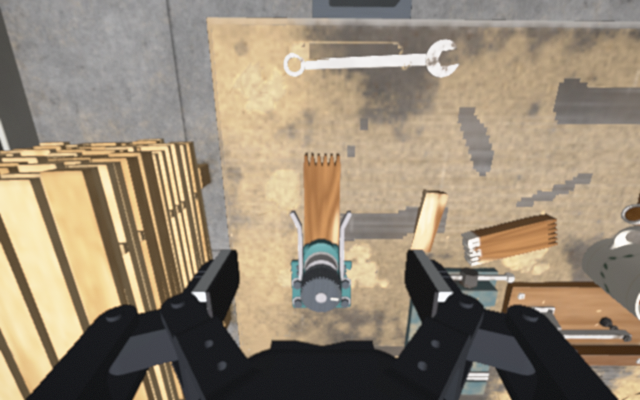

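View pics/s9z.png

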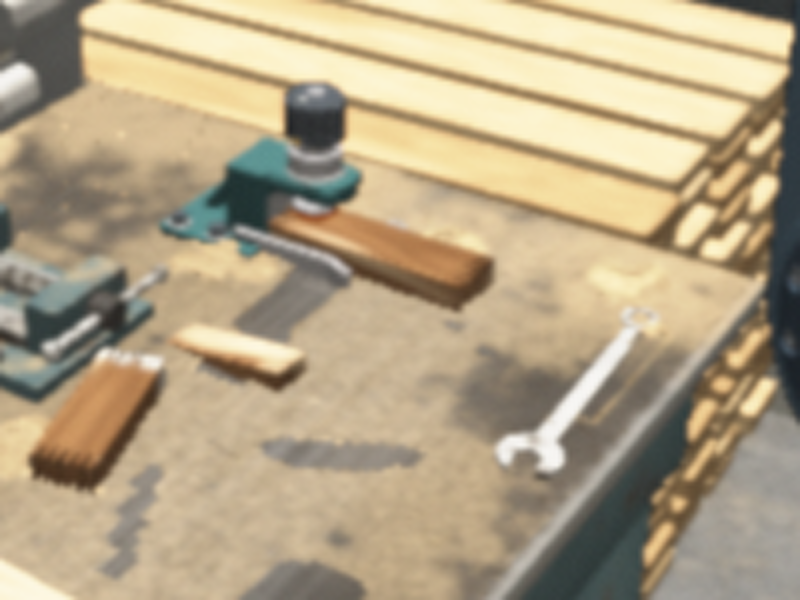

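```bash
python3 - <<'E'
from h import *
o,R=st();im=cv2.imread("pics/w9.png")
cv2.imwrite("pics/w9z.png",cv2.resize(im[140:320,270:380],None,fx=3.3,fy=3.3,interpolation=cv2.INTER_CUBIC))
d=np.load("w9.npy");W=cloud("wrist",d,o);x,y,z=W[...,0],W[...,1],W[...,2]
b=(x>.47)&(x<.58)&(abs(y+.142)<.05)&(z>.018)&(z<.036)
print("block x",np.percentile(x[b],[.2,1,3]),"y",np.percentile(y[b],[2,98]))
t=(abs(x-.63)<.05)&(abs(y+.145)<.06)&(z>.119)&(z<.135)
print("cap",np.median(z[t]),W[t].mean(0))
E
```

```text
t 16.48 pos [ 0.5127 -0.1414  0.2066] yaw_y 90.43 xaxis [-0.005  0.006 -1.   ] q [-4.940e-01  8.400e-02  1.703e+00  2.000e-03  1.362e+00 -2.073e+00] F [-0.8 -0.6 -0.1] M [-0.01 -0.02  0.  ] op 1.0
block x [0.49543986 0.49656803 0.49918106] y [-0.16285615 -0.11707563]
cap 0.12136813072863423 [ 0.62818428 -0.14079534  0.12125597]
```

View pics/w9z.png

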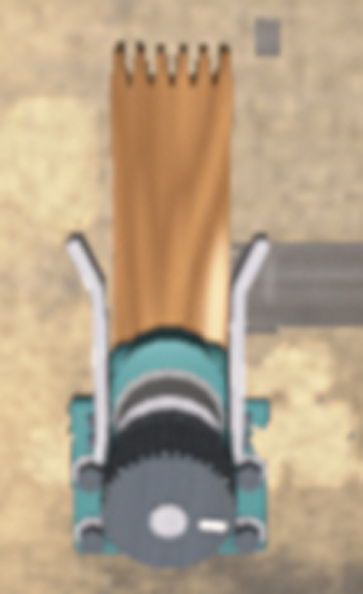

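```bash
python3 -m creep '1 0 0 3 -0.18 0 0;1 0 0 0 -0.18 0 0;1 0 0 0 -0.18 0 0;1 0 0 0 -0.18 0 0;1 0 0 0 -0.18 0 0;1 0 0 0 -0.05 0 0;1 0 0 0 0 0 0'; python3 - <<'E'
from h import *
go([.631,-.1415,.12],143)
E
```

```text
time_s: 17.35
eef_pos: [0.5378, -0.1371, 0.1904]
eef_rot: [0.616, -0.325, 0.628, 0.346]
wrist_force: [-0.2, -0.6, -0.3]
opening: 1.001
t 17.35 pos [ 0.5378 -0.1371  0.1904] yaw_y 146.67 xaxis [-0.029  0.018 -0.999] q [-4.650e-01  1.710e-01  1.640e+00  3.000e-03  1.364e+00 -3.026e+00] F [-0.2 -0.6 -0.3] M [-0.03  0.01 -0.02] op 1.001
tool shift cm [ 6.76 -8.26  4.76] rotvec [ 0.064 -0.002 -0.034]
```

```bash
python3 -m creep '1 1.5 -2.7 1.6 0.02 -0.002 -0.034;1 1.5 -2.7 1.6 0 0 0;1 1.5 -2.7 1.6 0 0 0;1 0 0 0 0 0 0;1 0 0 0 0 0 0'; python3 - <<'E'
from h import *
go([.631,-.1415,.061],146)
o=ctrl.get_obs();p,d=ctrl.camera("wrist");cv2.imwrite("pics/w10.png",p)
W=cloud("wrist",d,o);x,y,z=W[...,0],W[...,1],W[...,2]
t=(abs(x-.63)<.05)&(abs(y+.145)<.06)&(z>.117)&(z<.135)
print("cap",t.sum(),np.median(z[t]),W[t].mean(0))
E
```

```text
time_s: 17.98
eef_pos: [0.6308, -0.1413, 0.1364]
eef_rot: [0.625, -0.325, 0.629, 0.33]
wrist_force: [0.1, -0.2, -0.7]
opening: 0.998
t 17.98 pos [ 0.6308 -0.1413  0.1364] yaw_y 145.13 xaxis [-0.008  0.004 -1.   ] q [-0.404  0.401  1.464  0.     1.285 -2.937] F [ 0.1 -0.2 -0.7] M [ 0.03 -0.05  0.02] op 0.998
tool shift cm [ 7.54 -0.1   0.01] rotvec [-0.015 -0.001 -0.009]
cap 3011 0.12634296974287088 [ 0.63127896 -0.14448864  0.12581807]
```

View pics/w10.png

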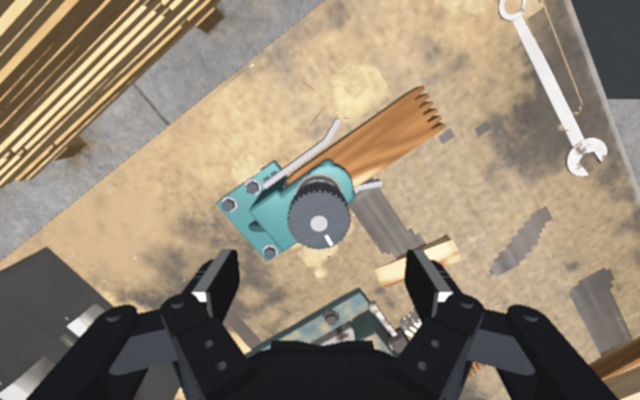

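```bash
python3 - <<'E'
from h import *
o,R=st();im=cv2.imread("pics/w10.png")
cv2.imwrite("pics/w10z.png",cv2.resize(im[170:270,260:380],None,fx=6,fy=6,interpolation=cv2.INTER_CUBIC))
print(at_z("wrist",[(319,221),(288,221),(350,221),(321,248),(318,222),(331,240)],.126,o))
E
```

```text
t 18.02 pos [ 0.6305 -0.1413  0.1364] yaw_y 145.12 xaxis [-0.008  0.004 -1.   ] q [-0.404  0.401  1.465  0.     1.285 -2.937] F [-0.4  0.  -0.2] M [-0.01 -0.04  0.01] op 1.002
[[ 0.6316606  -0.14291834  0.126     ]
 [ 0.64917685 -0.1552459   0.126     ]
 [ 0.61410905 -0.13056537  0.126     ]
 [ 0.6424811  -0.1250328   0.126     ]
 [ 0.6326574  -0.14270402  0.126     ]
 [ 0.63307664 -0.12613416  0.126     ]]
```

View pics/w10z.png

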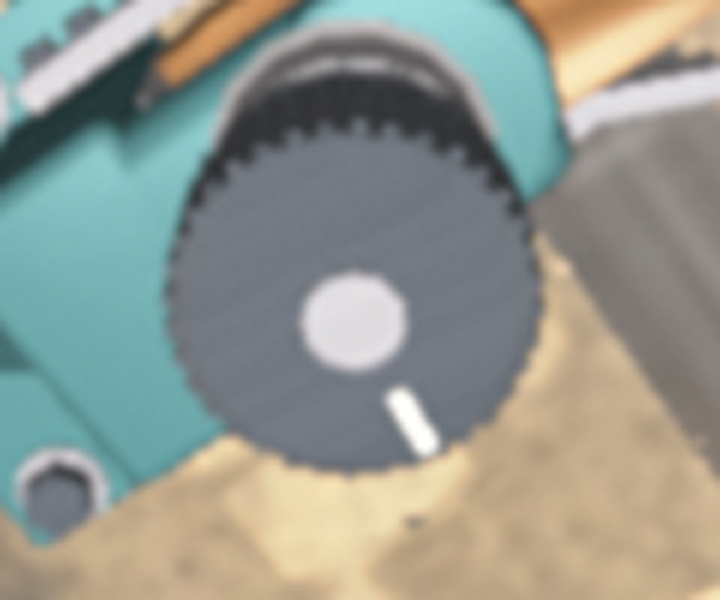

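```bash
python3 -m creep '1 2 -0.12 -0.09 0 -0.001 -0.009;1 3 0 0 0 0 0;1 1.5 0 0 0 0 0;1 0 0 0 0 0 0'; python3 - <<'E'
from h import *
go([.631,-.1427,.061],146)
E
```

```text
time_s: 18.52
eef_pos: [0.6304, -0.1434, 0.0735]
eef_rot: [0.628, -0.328, 0.626, 0.325]
wrist_force: [0.5, -0.1, 0.1]
opening: 1.0
t 18.52 pos [ 0.6304 -0.1434  0.0735] yaw_y 145.01 xaxis [ 0.004 -0.003 -1.   ] q [-4.070e-01  4.630e-01  1.516e+00 -1.000e-03  1.158e+00 -2.937e+00] F [ 0.5 -0.1  0.1] M [-0.01  0.07  0.  ] op 1.0
tool shift cm [ 1.25 -0.01  0.1 ] rotvec [-0.017  0.     0.005]
```

```bash
python3 -m creep '1 1.25 0 0.05 0 0 0.004;1 0 0 0 0 0 0;0 0 0 0 0 0 0;0 0 0 0 0 0 0;0 0 0 0 0 0 0;0 0 0 0 0 0 0;0 0 0 0 0 0 0'; python3 - <<'E'
from h import *
go([.631,-.1427,.061],146)
p,d=ctrl.camera("scene");cv2.imwrite("pics/s11z.png",cv2.resize(p[110:230,260:400],None,fx=5,fy=5,interpolation=cv2.INTER_CUBIC))
E
```

```text
time_s: 19.4
eef_pos: [0.6322, -0.1435, 0.0643]
eef_rot: [0.628, -0.328, 0.626, 0.325]
wrist_force: [-1.6, -0.5, 0.2]
opening: 0.511
t 19.4 pos [ 0.6322 -0.1435  0.0643] yaw_y 145.01 xaxis [ 0.004 -0.002 -1.   ] q [-0.406  0.478  1.515  0.     1.144 -2.937] F [-1.6 -0.5  0.2] M [ 0.1   0.12 -0.  ] op 0.511
tool shift cm [0.33 0.14 0.  ] rotvec [-0.017  0.001  0.004]
```

View pics/s11z.png

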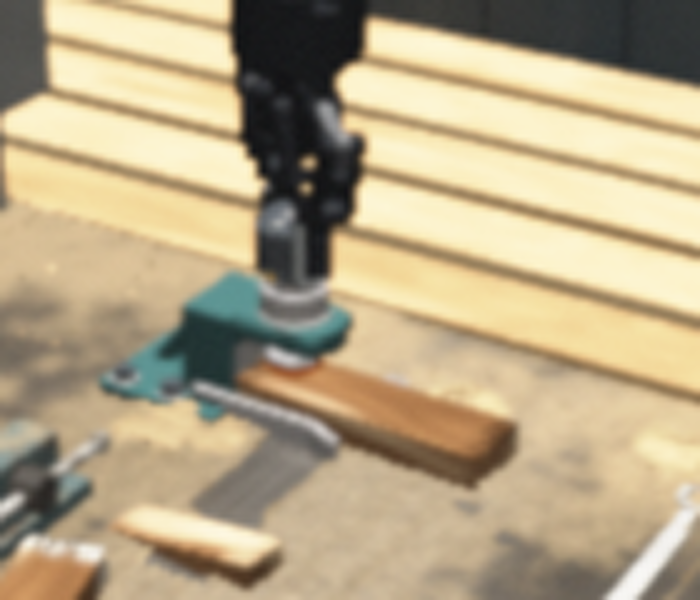

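```bash
python3 -m creep '0 0.03 0 0 0.16 0 0;0 0.03 0 0 0.16 0 0;0 0.03 0 0 0.16 0 0;0 0.03 0 0 0.16 0 0;0 0.03 0 0 0.16 0 0'; python3 -c "
from h import *
go([.632,-.1433,.062])"
```

```text
time_s: 20.08
eef_pos: [0.6316, -0.1429, 0.0627]
eef_rot: [0.706, -0.049, 0.705, 0.048]
wrist_force: [-1.1, 1.3, 2.2]
opening: 0.512
t 20.07 pos [ 0.6316 -0.1429  0.0627] yaw_y 97.85 xaxis [ 0.002 -0.001 -1.   ] q [-0.405  0.48   1.516 -0.     1.143 -2.113] F [-1.1  1.3  2.2] M [0.04 0.23 0.12] op 0.512
tool shift cm [ 0.07 -0.04  0.03] rotvec [0.    0.002 0.001]
```

```bash
python3 -m creep '0 0.03 0 0 0.16 0 0;0 0.03 0 0 0.16 0 0;0 0.03 0 0 0.16 0 0;0 0.03 0 0 0.16 0 0;0 0.03 0 0 0.16 0 0;0 0.03 0 0 0.16 0 0;0 0.03 0 0 0.16 0 0;0 0.03 0 0 0.16 0 0'; python3 -c "
from h import *
go([.632,-.1433,.0600])"
```

```text
time_s: 21.08
eef_pos: [0.632, -0.1418, 0.0601]
eef_rot: [0.588, 0.394, 0.586, -0.394]
wrist_force: [0.0, 1.3, 0.8]
opening: 0.512
t 21.07 pos [ 0.632  -0.1418  0.0601] yaw_y 22.25 xaxis [ 0.002 -0.001 -1.   ] q [-0.403  0.484  1.516 -0.     1.139 -0.792] F [0.  1.3 0.8] M [0.04 0.27 0.13] op 0.512
tool shift cm [ 0.01 -0.06  0.14] rotvec [-0.     0.002 -0.002]
```

```bash
python3 -m creep '0 0.03 0 0 0.16 0 0;0 0.03 0 0 0.16 0 0;0 0.03 0 0 0.16 0 0;0 0.03 0 0 0.16 0 0;0 0.03 0 0 0.16 0 0;0 0.03 0 0 0.16 0 0;0 0.03 0 0 0.16 0 0;0 0.03 0 0 0.16 0 0'; python3 -c "
from h import *
go([.632,-.1433,.0576])"
```

```text
time_s: 22.08
eef_pos: [0.6333, -0.1419, 0.0577]
eef_rot: [0.223, 0.672, 0.221, -0.67]
wrist_force: [0.7, -0.2, -0.1]
opening: 0.514
t 22.07 pos [ 0.6333 -0.1419  0.0577] yaw_y -53.41 xaxis [ 0.004 -0.002 -1.   ] q [-0.403  0.488  1.515 -0.     1.134  0.53 ] F [ 0.7 -0.2 -0.1] M [0.2  0.26 0.16] op 0.514
tool shift cm [0.01 0.03 0.19] rotvec [ 0.    -0.002 -0.004]
```

```bash
python3 -m creep '0 0.03 0 0 0.16 0 0;0 0.03 0 0 0.16 0 0;0 0.03 0 0 0.16 0 0;0 0 0 0 0 0 0'; python3 -c "
from h import *
st()"
python3 -m creep '0 0.02 0 0 0.1 0 0;0 0.01 0 0 0.05 0 0'; python3 -c "
from h import *
st()"
python3 -m creep '0 0.01 0 0 0.05 0 0;0 0.01 0 0 0.05 0 0'; python3 -c "
from h import *
st()"
python3 -m creep '0 0.01 0 0 0.05 0 0;0 0.01 0 0 0.05 0 0'; python3 -c "
from h import *
st()"
```

```text
time_s: 22.58
eef_pos: [0.6336, -0.1424, 0.0568]
eef_rot: [0.052, 0.707, 0.05, -0.704]
wrist_force: [-1.2, -0.4, 0.7]
opening: 0.51
t 22.57 pos [ 0.6336 -0.1424  0.0568] yaw_y -81.76 xaxis [ 0.004 -0.002 -1.   ] q [-4.030e-01  4.900e-01  1.515e+00 -1.000e-03  1.132e+00  1.024e+00] F [-1.2 -0.4  0.7] M [ 0.3   0.32 -0.11] op 0.51
time_s: 22.82
eef_pos: [0.6336, -0.1425, 0.0565]
eef_rot: [-0.0, 0.709, -0.002, -0.706]
wrist_force: [-0.5, 0.5, 0.9]
opening: 0.509
t 22.82 pos [ 0.6336 -0.1425  0.0565] yaw_y -90.14 xaxis [ 0.004 -0.002 -1.   ] q [-4.030e-01  4.900e-01  1.515e+00 -1.000e-03  1.132e+00  1.170e+00] F [-0.5  0.5  0.9] M [0.26 0.19 0.08] op 0.509
time_s: 23.08
eef_pos: [0.6336, -0.1427, 0.0563]
eef_rot: [-0.034, 0.708, -0.035, -0.705]
wrist_force: [-0.9, -0.0, 2.2]
opening: 0.508
t 23.07 pos [ 0.6336 -0.1427  0.0563] yaw_y -95.59 xaxis [ 0.004 -0.002 -1.   ] q [-4.030e-01  4.910e-01  1.515e+00 -1.000e-03  1.132e+00  1.265e+00] F [-0.9 -0.   2.2] M [0.23 0.27 0.12] op 0.508
time_s: 23.32
eef_pos: [0.6336, -0.1428, 0.0562]
eef_rot: [-0.067, 0.705, -0.069, -0.702]
wrist_force: [-0.9, 0.3, 0.4]
opening: 0.511
t 23.32 pos [ 0.6336 -0.1428  0.0562] yaw_y -101.03 xaxis [ 0.004 -0.003 -1.   ] q [-4.040e-01  4.910e-01  1.515e+00 -1.000e-03  1.131e+00  1.360e+00] F [-0.9  0.3  0.4] M [0.22 0.26 0.19] op 0.511
```

```bash
for i in 1; do python3 -m creep '0 0.01 0 0 0.05 0 0;0 0.01 0 0 0.05 0 0'; done; python3 -c "
from h import *
st()"
python3 -m creep '0 0.01 0 0 0.05 0 0'; python3 -c "
from h import *
st()"
python3 -m creep '0 0.01 0 0 0.05 0 0'; python3 -c "
from h import *
st()"
python3 -m creep '0 0.01 0 0 0.05 0 0'; python3 -c "
from h import *
st()"
```

```text
time_s: 23.58
eef_pos: [0.6336, -0.1429, 0.056]
eef_rot: [-0.101, 0.701, -0.102, -0.698]
wrist_force: [-1.2, -0.2, 0.7]
opening: 0.51
t 23.57 pos [ 0.6336 -0.1429  0.056 ] yaw_y -106.47 xaxis [ 0.004 -0.003 -1.   ] q [-4.040e-01  4.910e-01  1.515e+00 -1.000e-03  1.131e+00  1.455e+00] F [-1.2 -0.2  0.7] M [0.23 0.2  0.16] op 0.51
time_s: 23.7
eef_pos: [0.6336, -0.1429, 0.0559]
eef_rot: [-0.117, 0.699, -0.119, -0.696]
wrist_force: [-1.2, -0.2, 0.0]
opening: 0.509
t 23.7 pos [ 0.6336 -0.1429  0.0559] yaw_y -109.19 xaxis [ 0.004 -0.003 -1.   ] q [-4.040e-01  4.910e-01  1.515e+00 -1.000e-03  1.131e+00  1.503e+00] F [-1.2 -0.2  0. ] M [0.22 0.24 0.11] op 0.509
time_s: 23.82
eef_pos: [0.6336, -0.1429, 0.0558]
eef_rot: [-0.134, 0.696, -0.135, -0.693]
wrist_force: [-1.7, -0.6, 1.0]
opening: 0.513
t 23.82 pos [ 0.6336 -0.1429  0.0558] yaw_y -111.91 xaxis [ 0.004 -0.003 -1.   ] q [-4.040e-01  4.910e-01  1.515e+00 -1.000e-03  1.131e+00  1.550e+00] F [-1.7 -0.6  1. ] M [0.2  0.29 0.12] op 0.513
time_s: 23.95
eef_pos: [0.6336, -0.143, 0.0557]
eef_rot: [-0.15, 0.692, -0.151, -0.689]
wrist_force: [-1.9, 0.5, 1.1]
opening: 0.512
t 23.95 pos [ 0.6336 -0.143   0.0557] yaw_y -114.63 xaxis [ 0.004 -0.003 -1.   ] q [-4.040e-01  4.920e-01  1.515e+00 -1.000e-03  1.131e+00  1.597e+00] F [-1.9  0.5  1.1] M [0.23 0.19 0.18] op 0.512
```

```bash
python3 -m creep '0 0.01 0 0 0.05 0 0'; python3 -c "
from h import *
st()"
python3 -m creep '0 0.01 0 0 0.05 0 0'; python3 -c "
from h import *
st()"
python3 -m creep '0 0.01 0 0 0.05 0 0'; python3 -c "
from h import *
st()"
```

```text
time_s: 24.08
eef_pos: [0.6336, -0.1431, 0.0556]
eef_rot: [-0.166, 0.689, -0.168, -0.686]
wrist_force: [-0.8, 1.0, 2.1]
opening: 0.511
t 24.07 pos [ 0.6336 -0.1431  0.0556] yaw_y -117.35 xaxis [ 0.004 -0.003 -1.   ] q [-4.040e-01  4.920e-01  1.515e+00 -1.000e-03  1.131e+00  1.645e+00] F [-0.8  1.   2.1] M [0.19 0.16 0.14] op 0.511
time_s: 24.2
eef_pos: [0.6335, -0.1432, 0.0556]
eef_rot: [-0.182, 0.685, -0.184, -0.682]
wrist_force: [-1.2, -0.8, 0.8]
opening: 0.511
t 24.2 pos [ 0.6335 -0.1432  0.0556] yaw_y -119.97 xaxis [ 0.004 -0.003 -1.   ] q [-0.404  0.492  1.515 -0.002  1.13   1.691] F [-1.2 -0.8  0.8] M [0.27 0.16 1.56] op 0.511
time_s: 24.32
eef_pos: [0.634, -0.1436, 0.0555]
eef_rot: [-0.196, 0.681, -0.199, -0.677]
wrist_force: [0.8, -0.9, -0.5]
opening: 0.516
t 24.32 pos [ 0.634  -0.1436  0.0555] yaw_y -122.48 xaxis [ 0.004 -0.005 -1.   ] q [-0.403  0.492  1.514 -0.003  1.129  1.736] F [ 0.8 -0.9 -0.5] M [-0.   -0.21  2.27] op 0.516
```

The torque jumped to 2.3 N·m at yaw ≈ -120°, so the cap has bottomed out after about 4.62 rad. That agrees with the white-line estimate. Now I'll unload gently to find the zero reference.

```bash
python3 -m creep '0 0 0 0 0 0 0'; python3 -c "
from h import *
st()"
python3 -m creep '0 0 0 0 -0.02 0 0'; python3 -c "
from h import *
st()"
python3 -m creep '0 0 0 0 -0.02 0 0'; python3 -c "
from h import *
st()"
python3 -m creep '0 0 0 0 -0.02 0 0'; python3 -c "
from h import *
st()"
```

```text
time_s: 24.45
eef_pos: [0.6341, -0.1436, 0.0555]
eef_rot: [-0.194, 0.682, -0.197, -0.678]
wrist_force: [-1.0, -0.8, 0.5]
opening: 0.512
t 24.45 pos [ 0.6341 -0.1436  0.0555] yaw_y -122.1 xaxis [ 0.004 -0.006 -1.   ] q [-0.403  0.492  1.514 -0.004  1.129  1.73 ] F [-1.  -0.8  0.5] M [0.16 0.13 1.85] op 0.512
time_s: 24.58
eef_pos: [0.6341, -0.1435, 0.0556]
eef_rot: [-0.185, 0.684, -0.189, -0.68]
wrist_force: [0.9, -1.6, 0.8]
opening: 0.509
t 24.57 pos [ 0.6341 -0.1435  0.0556] yaw_y -120.71 xaxis [ 0.004 -0.006 -1.   ] q [-0.403  0.492  1.514 -0.005  1.129  1.706] F [ 0.9 -1.6  0.8] M [0.11 0.13 0.88] op 0.509
time_s: 24.7
eef_pos: [0.6341, -0.1435, 0.0555]
eef_rot: [-0.178, 0.686, -0.182, -0.682]
wrist_force: [-1.0, -0.4, 1.0]
opening: 0.509
t 24.7 pos [ 0.6341 -0.1435  0.0555] yaw_y -119.49 xaxis [ 0.004 -0.006 -1.   ] q [-0.403  0.492  1.514 -0.004  1.129  1.684] F [-1.  -0.4  1. ] M [0.12 0.07 0.09] op 0.509
time_s: 24.82
eef_pos: [0.6341, -0.1435, 0.0556]
eef_rot: [-0.172, 0.688, -0.174, -0.684]
wrist_force: [-0.9, 0.2, 0.9]
opening: 0.512
t 24.82 pos [ 0.6341 -0.1435  0.0556] yaw_y -118.35 xaxis [ 0.004 -0.005 -1.   ] q [-0.403  0.492  1.514 -0.003  1.129  1.664] F [-0.9  0.2  0.9] M [ 0.22  0.04 -0.12] op 0.512
```

```bash
python3 -m creep '0 -0.03 0 0 -0.16 0 0;0 -0.03 0 0 -0.16 0 0;0 -0.03 0 0 -0.16 0 0;0 -0.03 0 0 -0.16 0 0;0 -0.03 0 0 -0.16 0 0;0 -0.03 0 0 -0.16 0 0;0 -0.03 0 0 -0.16 0 0;0 -0.03 0 0 -0.16 0 0;0 0 0 0 0 0 0'; python3 -c "
from h import *
st()"
```

```text
time_s: 25.95
eef_pos: [0.6337, -0.1412, 0.0581]
eef_rot: [0.282, 0.65, 0.283, -0.646]
wrist_force: [-0.1, 0.6, -0.1]
opening: 0.51
t 25.95 pos [ 0.6337 -0.1412  0.0581] yaw_y -42.98 xaxis [ 0.005  0.004 -1.   ] q [-0.405  0.488  1.514  0.006  1.136  0.343] F [-0.1  0.6 -0.1] M [0.11 0.19 0.09] op 0.51
```

```bash
python3 -m creep '0 -0.02 0 0 -0.12 0 0;0 -0.02 0 0 -0.11 0 0;0 0 0 0 0 0 0;0 0 0 0 0 0 0'; python3 -c "
from h import *
st()"
```

```text
time_s: 26.45
eef_pos: [0.6334, -0.141, 0.0585]
eef_rot: [0.351, 0.616, 0.353, -0.611]
wrist_force: [-0.7, 0.7, 1.1]
opening: 0.509
t 26.45 pos [ 0.6334 -0.141   0.0585] yaw_y -30.34 xaxis [ 0.004  0.005 -1.   ] q [-0.405  0.488  1.514  0.007  1.138  0.122] F [-0.7  0.7  1.1] M [0.09 0.27 0.13] op 0.509
```

```bash
python3 -m creep '0 0 0 0 -0.03 0 0;0 0 0 0 0 0 0;0 0 0 0 0 0 0'; python3 - <<'E'
from h import *
o,R=st()
p,d=ctrl.camera("wrist");cv2.imwrite("pics/w12.png",p)
p,d=ctrl.camera("scene");cv2.imwrite("pics/s12z.png",cv2.resize(p[110:230,260:400],None,fx=5,fy=5,interpolation=cv2.INTER_CUBIC))
p,d=ctrl.camera("top");cv2.imwrite("pics/t12z.png",cv2.resize(p[100:290,190:430],None,fx=3.1,fy=3.1,interpolation=cv2.INTER_CUBIC))
E
```

```text
time_s: 26.82
eef_pos: [0.6334, -0.1409, 0.0585]
eef_rot: [0.36, 0.611, 0.361, -0.606]
wrist_force: [-0.8, 0.6, 1.9]
opening: 0.51
t 26.82 pos [ 0.6334 -0.1409  0.0585] yaw_y -28.71 xaxis [ 0.004  0.005 -1.   ] q [-0.405  0.488  1.514  0.007  1.138  0.093] F [-0.8  0.6  1.9] M [0.13 0.3  0.15] op 0.51
```

View pics/s12z.png

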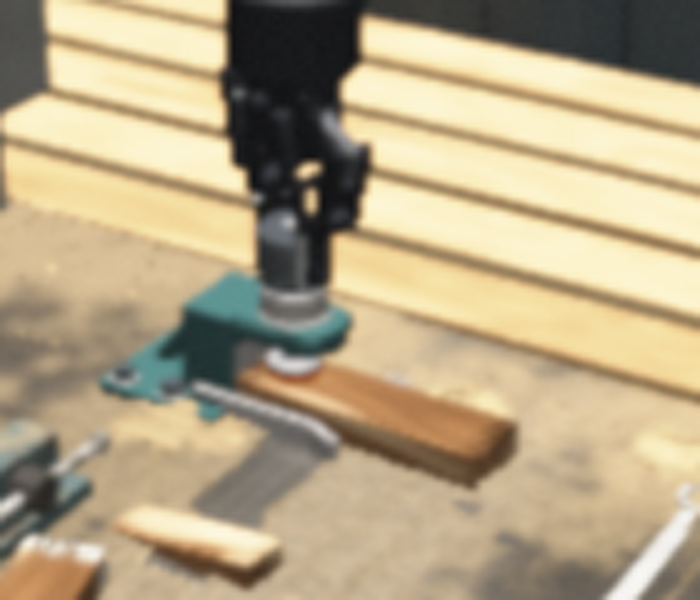

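View pics/t12z.png

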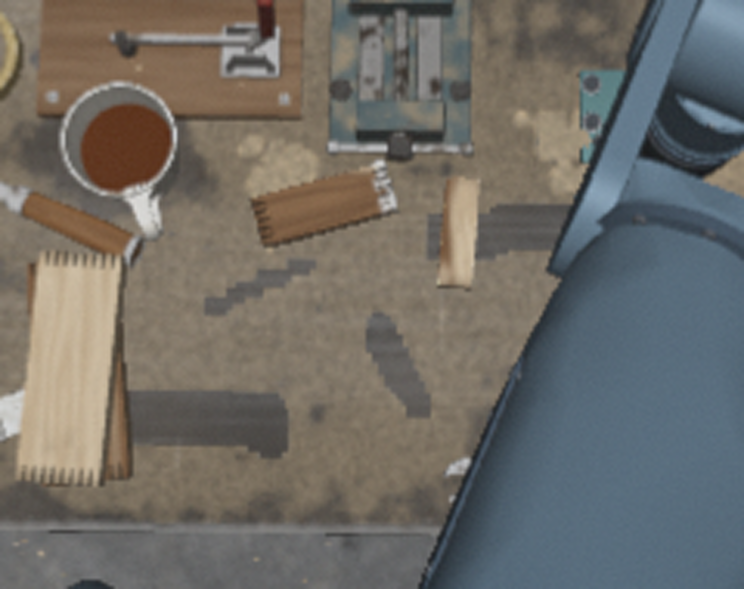

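View pics/w12.png

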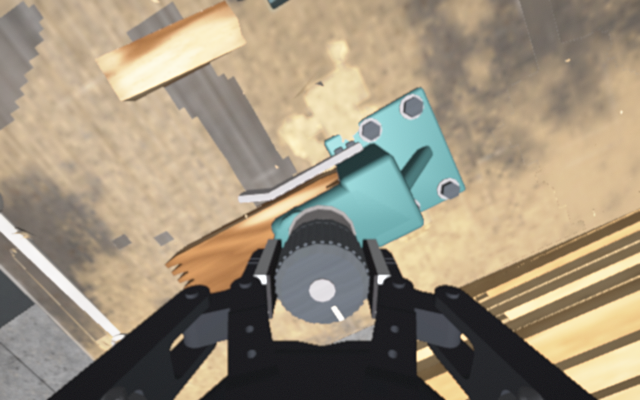

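```bash
python3 - <<'E'
from h import *
ctrl.hand_in();st()
E
```

```text
the job is handed in; nothing more can be done
the job is handed in; nothing more can be done
```

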